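Lock the ball coupler onto the load cell

TASK

Raise the red handle of the blue coupler in its cradle all the way, then move the coupler to the load cell and lower it over the steel ball, handle still up, without letting it drop, until it rests flat on the disc under the ball. Then let go of the coupler and press the red handle fully down so that it locks. Work gently by feel: the load cell must never take more than 30 N in all, and leave the jar, beaker and brass weight alone.

Things in the scene. Friction and masses are not known exactly. Their poses are not given: they have to be found in the camera images.
- coupler: Loose coupler, 0.7 to 0.95 kg, 105 mm tall: round blue housing 62 mm across and 57 mm tall (forked foot to 40 mm in x), bore 35 mm across and 45 mm deep open below, grip block on top, red handle at one side. Origin: centre of its flat bottom rim; z up the bore, x towards the handle's side. Starts upright in a grey cradle (10 mm floor, walls to 50 mm, 2 mm clear): lift straight out. May go on the ball at any yaw.
- coupler_grip (a point): Centre of the coupler's aluminium grip block: 34 by 34 mm with flat sides, 48 mm tall, 81 mm above the coupler's bottom rim; axes as the coupler's. Grip it across y, so that the raised handle, which leans out to +x, stays clear of the gripper.
- handle (a joint): Angle of the red handle, rad: 0 fully down (level, locked), 1.0 fully up (stop). It stays where left. Raising takes about 2 N at the tip, pressing down 2 to 6 N; well over 10 N at the tip tilts the coupler and overloads the cell. A steel jaw on it closes under the ball: with the handle down the ball cannot enter, and over the ball it goes fully down only when the coupler is fully home.
- handle_hinge (a point): The handle's hinge line, along the coupler's y axis; 32 mm in x and 44 mm in z from the coupler's origin. Axes as the coupler's.
- handle_tip (a point): Middle of the handle's wide end, 48 mm from the hinge along the handle and 4 mm above the hinge line. The handle is 16 mm wide (22 mm over the 12 mm long wide end), 8 to 10 mm thick and ends 10 mm past this point. Handle down: 80 mm in x and 48 mm in z from the coupler's origin, free above and below. x points outwards along the handle.
- cell_top (a point): Centre of the load cell's top face, z up. The disc and ball above it are set by hand on a firm cross slide and height screw and are not measured: the ball stands up to 8 mm off this centre in each of this point's x and y, and the disc's upper face 18 to 42 mm above it. Find the rest by feel or sight.
- load_cell: Load cell: upright aluminium drum, 80 mm across and 36 mm tall, yellow band, origin at the centre of its underside, on rubber mounts that give 1 mm per 30 N. It carries a steel disc, 90 mm across, with a 32 mm ball on a neck, ball centre 28 mm above the disc's upper face. Seated, the coupler's rim lies flat on the disc, its bore 1.5 mm clear of the ball all round.
- jar: White screw-top jar, 56 mm across, 85 mm tall, loose; origin at the centre of its underside. Leave it alone.
- beaker: Small glass beaker, 60 mm across, 80 mm tall, loose; origin at the centre of its underside. Leave it alone.
- weight: Brass knobbed weight, 44 mm across, 66 mm tall, loose; origin at the centre of its underside. Leave it alone.
Not all that is in view belongs to the job. What is shaped like the part that bears cell_top but purple is not meant.

How it is judged (in metres and radians):
On the way, in this order (a step that is already met when the one before it is completed fails the run):
1. the handle is raised (over 0.8 rad) while the coupler is still in its cradle (value of joint handle above 0.8 rad and distance of coupler from where it was at the start of the episode below 0.02 m), for 0.2 s.
2. the coupler rests upright on the disc, over the ball, with the handle still up (value of joint handle above 0.5 rad and horizontal distance between coupler and cell_top below 0.015 m and z of coupler in the frame of cell_top below 0.044 m and angle between coupler's own z axis and vertical below 0.08 rad and contact force between coupler and load_cell above 2 N), for 0.2 s.
At the end, for the whole second after the job is handed in: The coupler stands at rest on the load cell over the ball: within 15 mm of the cell's centre line, its rim 14 to 44 mm above the cell's top face, tilted less than 0.06 rad, its weight on the cell, and the handle locked down (below 0.10 rad) (value of joint handle below 0.1 rad and horizontal distance between coupler and cell_top below 0.015 m and z of coupler in the frame of cell_top between 0.014 and 0.044 m and angle between coupler's own z axis and vertical below 0.06 rad and contact force between coupler and load_cell above 3 N and linear speed of coupler below 0.02 m/s); the robot touches nothing.
It fails at once if the load cell takes more than 30 N (contact force between load_cell and anything else above 30 N).
It fails at once if the jar, beaker or brass weight is moved by more than 20 mm or tipped (distance of any of jar, beaker, weight from where it was at the start of the episode above 0.02 m or angle between any of jar, beaker, weight's own z axis and vertical above 0.4 rad).
It fails at once if the coupler is dropped: it falls freely by more than about 3 mm (contact force between the fingers and coupler below 0.1 N and linear speed of coupler above 0.25 m/s).
It also fails if it takes over 72 s, if anything falls off the work surface, if the arm or the gripper's body presses on something with over 40 N, if the wrist force passes 120 N, or if a joint passes its speed limit or range.

ROBOT

A 7-joint arm with a two-finger parallel gripper is mounted at the origin on the work surface. World frame = base frame: x ahead of the robot, y to its left, z up, the work surface at z = 0. Lengths are in mm, angles in rad, forces in N, time in s.
With the tool pointing down it reaches from about 400 to 875 mm from the base axis. Payload 4.4 kg.
Tool frame: the origin (TCP) lies at the very end of the fingers, on their centre line; the grasp point (between the pads) lies 19 mm behind it; z points along the fingers, y is the direction in which the jaws open and shut (so a half turn about z gives the same grasp; the last joint's range is limited). The gripper opens to 85 mm and grips with 20 to 120 N. Pads are 22 mm wide; open, the fingers measure 114 mm over their backs; the gripper's body (76 mm by 85 mm) begins 54 mm behind the grasp point. The pads swing forward as they close: fully open they stand 13 mm farther back than shut.
Start: joints at [1.156, 0.628, 0.038, 1.517, -0.027, 0.996, -0.02], TCP at [222.18, -610.864, 192.413] pointing down, gripper open.
Joint ranges: [-3.06, 3.06], [-0.37, 2.12], [-1.25, 1.32], [0.18, 2.47], [-1.1, 4.24], [0.23, 1.98], [-2.94, 2.94]. Speed limits (rad/s): [2.57, 2.57, 3.14, 3.14, 3.14, 3.14, 3.14].

INTERFACE

Orientations are given as [roll, pitch, yaw] about the fixed x, y, z axes, in that order (R = Rz(yaw) Ry(pitch) Rx(roll)).
In Python, from cell import read_state, get_image, finish_job gives the robot as it stands.
- The arm moves only by the tool carry_out, never from a script. Its argument "series" is a list that holds one entry, the list of rows, each a list of 7 numbers: the shift along the tool's x, y, z in cm, then the turn, a rotation vector about the tool's x, y, z in rad, then the finger opening in cm, from 0 to 8.54. In form: [[[x, y, z, wx, wy, wz, grip], ...]]. A call has 1 to 5 rows; each row is the pose to reach, as a shift and turn from the pose commanded when the call began, along the tool's axes at that moment; what a row does not reach only later rows make up. A row lasts 1/12 s, in which the tool goes at most 41.7 mm and 7.16 degrees, less where a joint would pass 70% of its speed; a pose out of reach is approached as far as the arm can. A call with a gripper value outside its range is refused whole. The fingers move at their own pace and stop on an object; the grip force is fixed at half the most. Time passes only in rows, so rows that repeat a pose let the fingers close. It gives the time, the measured TCP pose, the force and the opening at its end, in the units of the state.
- read_state(): the state, without advancing time (a new reading comes with each control period).
- get_image(name): name is "side" or "top"; returns a dict with "img" (480x640x3 uint8, blue, green, red), "z_map" (480x640 float32, mm along the optical axis (not along the pixel's ray), 0 where there is no reading), "mtx" (3x3 intrinsics, pixels), "T" (4x4, takes a point from camera to world coordinates). Camera axes: x right, y down, z forward; pixel columns grow to the right and rows downward; lengths in mm; the calibration is good to about 2 mm. A picture is of the moment at which its call begins.
- finish_job(): hands the job in, once; it reports no verdict.
The state is a dict: "clock": time; "qpos": joint angles; "qd": joint speeds; "tau": joint torques, N m; "eef_pos": TCP position; "tool_rot": TCP orientation; "force": force on the tool from outside, world axes, zero at the start; "torque": the same for the moment, N m; "width": finger opening in mm.
Only numpy, scipy, OpenCV 4.12 (cv2) and the standard library are available. Lean on these libraries where they do the work, as an engineer would, in place of code of your own. Each camera call takes 0.05 s, during which the arm holds its last target.

## Working session

There is one attempt and no reset: what is moved stays moved. The work goes in short steps, Python scripts to look and compute and a tool call to move; the robot and the scene stay as the last step left them, time stands still between calls to the robot, and variables do not carry over. Pictures are saved under pics/ and viewed, and the job is handed in when it is done.

Besides the shell and the picture viewer there is one more tool, called after "Call:" by a JSON object that holds its "fn" and its "kwargs", one argument or row to a line. carry_out: Moves the arm, as the interface text tells. Its arguments: {"type":"object","properties":{"series":{"type":"array","items":{"type":"array","items":{"type":"array","items":{"type":"number"}}}}},"required":["series"]}

```bash
mkdir -p pics; ls
python3 - <<'E'
from cell import *
import cv2, numpy as np
s=read_state(); print(s)
for n in("side","top"):
    d=get_image(n); cv2.imwrite(f"pics/{n}0.png",d["img"]); np.savez(f"{n}0.npz",**d); print(n,d["mtx"].tolist(),np.round(d["T"],3).tolist())
E
```

```text
pics
{'clock': 0.0, 'qpos': array([ 1.15619762,  0.62940352,  0.03844815,  1.51837939, -0.0269906 ,
        0.99624726, -0.0200098 ]), 'qd': array([-0.00035399,  0.0008214 , -0.00027168, -0.00075175, -0.00116042,
        0.00030444, -0.00111523]), 'tau': array([ 3.52664674e-04, -5.63408983e+01,  1.22640196e+00, -1.93445402e+01,
        1.09668795e-02,  1.04856893e-02, -2.88326461e-06]), 'eef_pos': array([ 221.9319642 , -610.19991155,  191.44841588]), 'tool_rot': array([-3.13967382e+00,  3.98403050e-05,  3.48788787e-01]), 'force': array([-0.08035419, -0.25590172,  0.35124027]), 'torque': array([-0.00584279,  0.02425185,  0.06154351]), 'width': 85.82192575529945}
side [[466.06858389053167, 0.0, 316.0595584177739], [0.0, 466.06858389053167, 238.72405447575406], [0.0, 0.0, 1.0]] [[-0.998, -0.035, 0.05, 460.643], [-0.06, 0.72, -0.692, 590.156], [-0.012, -0.693, -0.72, 753.602], [0.0, 0.0, 0.0, 1.0]]
top [[620.9360640239433, 0.0, 317.71147348336444], [0.0, 620.9360640239433, 243.6534955815105], [0.0, 0.0, 1.0]] [[0.016, -0.992, 0.122, 324.066], [-1.0, -0.017, -0.008, -44.565], [0.01, -0.122, -0.993, 1379.495], [0.0, 0.0, 0.0, 1.0]]
```

View pics/side0.png

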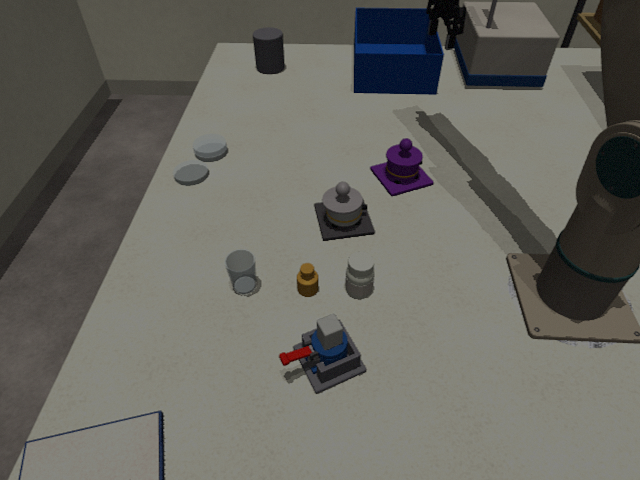

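View pics/top0.png

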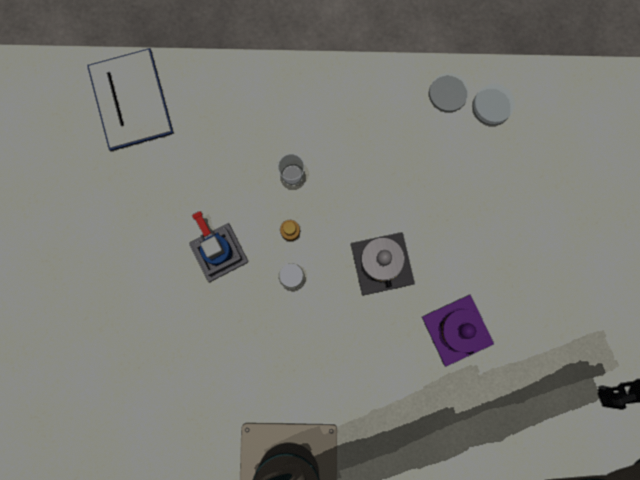

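```bash
cat > h.py <<'E'
import numpy as np, cv2
def load(n): 
    d=np.load(n); return d
def cloud(d):
    z=d["z_map"].astype(float); K=d["mtx"]; T=d["T"]
    v,u=np.mgrid[:480,:640]
    p=np.stack([(u-K[0,2])*z/K[0,0],(v-K[1,2])*z/K[1,1],z],-1)
    w=p@T[:3,:3].T+T[:3,3]; w[z<=0]=np.nan
    return w
def proj(d,P):
    T=d["T"];P=np.atleast_2d(P); p=(P-T[:3,3])@T[:3,:3]; q=p@d["mtx"].T; return q[:,:2]/q[:,2:]
E
python3 - <<'E'
from h import *
def big(img,x0,y0,x1,y1,s): return cv2.resize(img[y0:y1,x0:x1],None,fx=s,fy=s,interpolation=cv2.INTER_CUBIC)
a=load("side0.npz");b=load("top0.npz")
im=np.zeros((600,800,3),np.uint8)
for (img,box,pos) in [(a["img"],(270,300,370,400),(0,0)),(b["img"],(175,205,255,285),(0,400)),(a["img"],(300,170,400,245),(300,0)),(b["img"],(345,225,420,300),(300,400))]:
    c=big(img,*box,4)[:300,:400]; im[pos[0]:pos[0]+c.shape[0],pos[1]:pos[1]+c.shape[1]]=c
im=np.clip(im.astype(float)*1.8,0,255).astype(np.uint8)
cv2.imwrite("pics/crop0.png",im)
for n,d in(("side",a),("top",b)):
    w=cloud(d)
    hsv=cv2.cvtColor(d["img"],cv2.COLOR_BGR2HSV)
    red=((hsv[...,0]<8)|(hsv[...,0]>172))&(hsv[...,1]>150)&(hsv[...,2]>60)
    print(n,"table z",np.nanmedian(w[380:420,200:260,2]))
    P=w[red]; print("red",len(P),np.nanmean(P,0),np.nanmin(P,0),np.nanmax(P,0))
    ctr=(w[...,0]-0)
    for lab,(u,v) in dict(side=dict(grip=(328,325),ball=(343,187),disc=(343,203),jar=(360,262),brass=(307,268),beak=(240,256)),top=dict(grip=(209,242),ball=(384,257),disc=(372,262),jar=(291,272),brass=(290,226),beak=(292,178)))[n].items():
        print(lab,w[v,u].round(1))
E
```

```text
side table z -0.15608889219049615
red 293 [527.33589553 197.4906923   66.63328825] [501.27962789 177.5069133   57.85728304] [551.64558234 215.36227488  73.6790439 ]
grip [474.1 169.4 115.7]
ball [ 456.7 -181.8  112. ]
disc [ 455.4 -177.8   69.9]
jar [419.9   4.   83.5]
brass [521.    9.9  66.9]
beak [657.3 -19.3  61.5]
top table z -0.31881795869117013
red 169 [525.16735294 194.13596284  66.18949666] [499.97124866 177.89534998  57.83905985] [549.69374099 212.25964411  76.32915286]
grip [478.9 168.3 115.2]
ball [ 454.4 -191.   112.5]
disc [ 447.7 -170.5   69.9]
jar [4.225e+02 1.000e-01 8.450e+01]
brass [522.1   4.9  67.9]
beak [643.2   5.5  -3.6]
```

View pics/crop0.png

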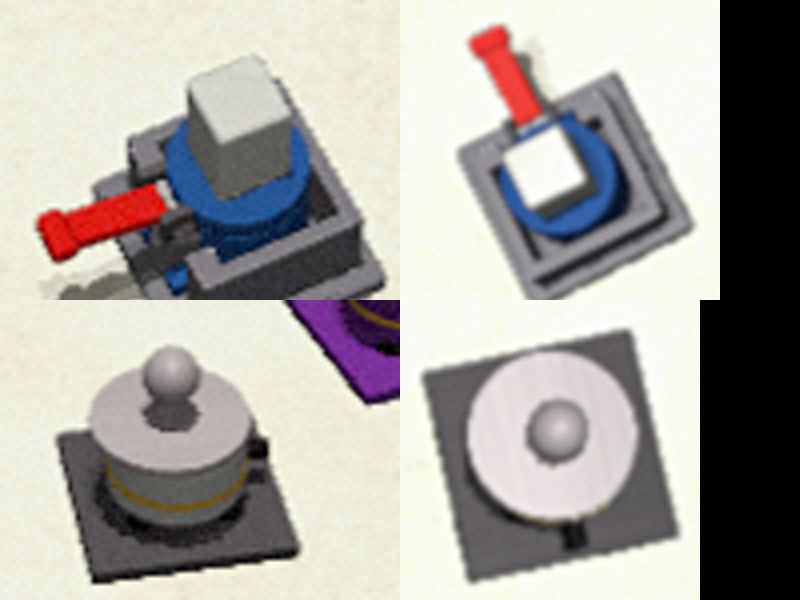

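```bash
cat > m.py <<'E'
from h import *
from scipy.optimize import least_squares
import sys
def ball(d,c0,n):
    w=cloud(d); m=(np.linalg.norm(w[...,:2]-c0[:2],axis=-1)<22)&(w[...,2]>c0[2]-2)&(w[...,2]<c0[2]+20)
    P=w[m]; r=least_squares(lambda c:np.linalg.norm(P-c,axis=1)-16,c0,loss='soft_l1'); 
    return r.x,len(P),np.sqrt(np.mean(r.fun**2))
if __name__=="__main__":
  for n in("side0.npz","top0.npz"):
    d=load(n); w=cloud(d); print(n)
    print("ball",ball(d,np.array([455,-185,98.]),n))
    m=(np.abs(w[...,2]-70)<4)&(np.hypot(w[...,0]-455,w[...,1]+183)<60)
    P=w[m]; c,r=cv2.minEnclosingCircle(P[:,:2].astype(np.float32)); print("disc",len(P),c,r,np.median(P[:,2]))
    # grip top
    m=(np.abs(w[...,2]-115)<4)&(np.hypot(w[...,0]-477,w[...,1]-168)<40)
    P=w[m]; r=cv2.minAreaRect(P[:,:2].astype(np.float32)); print("grip",len(P),r,np.median(P[:,2]), P[:,:2].mean(0))
    hsv=cv2.cvtColor(d["img"],cv2.COLOR_BGR2HSV)
    red=((hsv[...,0]<8)|(hsv[...,0]>172))&(hsv[...,1]>150)&(hsv[...,2]>60)&(w[...,2]>40)
    P=w[red]; 
    ax=np.linalg.svd(P[:,:2]-P[:,:2].mean(0))[2][0]; ax*=np.sign(ax[1]); print("red axis yaw",np.arctan2(ax[1],ax[0]))
    t=(P[:,:2]-P[:,:2].mean(0))@ax
    for lo in range(-30,31,8):
        q=P[(t>=lo)&(t<lo+8)]
        if len(q): print(lo+4,len(q),np.median(q,0).round(1),q[:,2].max().round(1))
    for nm,c,z in(("jar",(421,2),85),("brass",(521,6),66),("beaker",(650,-15),80)):
        m=(np.hypot(w[...,0]-c[0],w[...,1]-c[1])<50)&(w[...,2]>15); q=w[m]
        if len(q): print(nm,q.min(0).round(),q.max(0).round())
E
python3 m.py
```

```text
side0.npz
ball (array([ 457.09207102, -193.18089574,   98.61420611]), 147, np.float64(1.207951350346453))
disc 737 (457.3245849609375, -191.7168731689453) 45.838165283203125 70.42820248936994
grip 373 ((471.97686767578125, 165.88681030273438), (34.168060302734375, 35.185325622558594), 30.537500381469727) 114.6085106742546 [471.73473277 167.07188168]
red axis yaw 0.5294173572118399
-26 26 [506.4 184.4  63.1] 66.1
-18 43 [511.4 189.   64.2] 66.4
-10 44 [518.  193.4  65.2] 67.9
-2 43 [525.6 196.5  66.3] 69.6
6 43 [532.7 201.2  67.3] 70.3
14 43 [539.6 204.8  69.4] 73.7
22 50 [545.6 208.5  70.6] 73.2
jar [390. -23.  15.] [445.  31.  88.]
brass [500.  -8.  15.] [542.  31.  68.]
beaker [621. -24.  15.] [680.  35.  83.]
top0.npz
ball (array([ 456.33456613, -192.4539395 ,   97.61840732]), 179, np.float64(1.7411359106505488))
disc 1051 (456.30010986328125, -192.63645935058594) 45.034549713134766 70.04078128290757
grip 231 ((470.2496643066406, 165.37420654296875), (33.69512176513672, 34.05256652832031), 28.525970458984375) 114.48013835817301 [469.88454296 165.64152144]
red axis yaw 0.4937673120082326
-26 14 [502.9 184.1  61.7] 65.3
-18 25 [509.2 185.7  63.4] 68.2
-10 27 [516.8 188.9  64.4] 69.4
-2 24 [524.  193.1  67.5] 70.1
6 24 [530.7 196.4  66.2] 70.6
14 30 [537.6 201.   69. ] 76.3
22 24 [543.7 205.8  69.8] 74.7
jar [389. -27.  17.] [442.  27.  92.]
brass [498. -14.  15.] [540.  28.  71.]
beaker [620. -23.  15.] [680.  33.  86.]
```

```bash
cat > g.py <<'E'
import numpy as np
from scipy.spatial.transform import Rotation as Ro
from cell import read_state
O=np.array([471.,165.6,10.]); YAW=0.512
ex=np.array([np.cos(YAW),np.sin(YAW),0]); ey=np.array([-ex[1],ex[0],0]); Z=np.array([0,0,1.])
def cp(x,y,z): return O+x*ex+y*ey+(z-O[2])*Z   # coupler x,y ; world z
def down(yaw): return Ro.from_euler('xyz',[np.pi,0,yaw])
def tilt(yaw,phi): # fingers lean so z points down and toward -ex
    return down(yaw)*Ro.from_rotvec([0,phi,0])
def delta(pt,Rt=None,s=None):
    s=s or read_state(); R=Ro.from_euler('xyz',s["tool_rot"]); Rt=Rt or R
    d=R.inv().apply(np.asarray(pt)-s["eef_pos"])/10; w=(R.inv()*Rt).as_rotvec()
    print("clk",round(s["clock"],2),"pos",s["eef_pos"].round(1),"rot",s["tool_rot"].round(3),"F",s["force"].round(1),"q",s["qpos"].round(2))
    print("delta cm",d.round(2),"rotvec",w.round(3),"rows",max(np.linalg.norm(d)/4.17,np.linalg.norm(w)/.125).round(1))
E
python3 - <<'E'
from g import *
print(tilt(.512,.785).apply([0,0,1]),ex)
delta([520,-330,260],down(.42)); delta([640,0,260]); delta(cp(125,0,100),tilt(.512,.785))
E
```

```text
[ 0.61618645  0.34628904 -0.70738827] [0.87176641 0.48992176 0.        ]
clk 0.1 pos [ 222.  -610.3  191.6] rot [-3.14   0.     0.349] F [ 0.3 -0.2 -1. ] q [ 1.16  0.63  0.04  1.52 -0.03  1.   -0.02]
delta cm [ 37.59 -16.16  -6.82] rotvec [-0.002 -0.    -0.071] rows 9.9
clk 0.1 pos [ 222.  -610.3  191.6] rot [-3.14   0.     0.349] F [ 0.3 -0.2 -1. ] q [ 1.16  0.63  0.04  1.52 -0.03  1.   -0.02]
delta cm [ 60.15 -43.07  -6.77] rotvec [0. 0. 0.] rows 17.8
clk 0.1 pos [ 222.  -610.3  191.6] rot [-3.14   0.     0.349] F [ 0.3 -0.2 -1. ] q [ 1.16  0.63  0.04  1.52 -0.03  1.   -0.02]
delta cm [ 62.26 -66.41   9.27] rotvec [ 0.062  0.783 -0.155] rows 21.9
```

Call:
{"fn": "carry_out", "kwargs": {
  "series": [
    [[37.6,-16.2,-6.8,0,0,-0.07,0],[37.6,-16.2,-6.8,0,0,-0.07,0],[37.6,-16.2,-6.8,0,0,-0.07,0],[37.6,-16.2,-6.8,0,0,-0.07,0],[37.6,-16.2,-6.8,0,0,-0.07,0]]
  ]
}}

```text
clock: 0.52
eef_pos: [372.7, -468.2, 226.5]
tool_rot: [-3.141, 0.0, 0.418]
force: [0.9, -0.3, -0.2]
width: 25.6
```

```bash
sed -i 's/\[0,phi,0\]/[0,-phi,0]/' g.py
python3 - <<'E'
from g import *
print(tilt(.512,.785).apply([0,0,1]),tilt(.512,.785).apply([0,1,0]))
delta([520,-330,260],down(.42)); delta([640,0,260],down(.47)); delta(cp(125,0,100),tilt(.512,.785))
E
```

```text
[-0.61618645 -0.34628904 -0.70738827] [ 4.89921758e-01 -8.71766408e-01  1.11022302e-16]
clk 0.52 pos [ 372.7 -468.2  226.5] rot [-3.141  0.     0.418] F [ 0.9 -0.3 -0.2] q [ 0.84  0.52  0.01  1.63 -0.01  1.   -0.29]
delta cm [19.08 -6.64 -3.35] rotvec [-0.001  0.    -0.002] rows 4.9
clk 0.52 pos [ 372.7 -468.2  226.5] rot [-3.141  0.     0.418] F [ 0.9 -0.3 -0.2] q [ 0.84  0.52  0.01  1.63 -0.01  1.   -0.29]
delta cm [ 43.45 -31.92  -3.33] rotvec [-0.001  0.    -0.052] rows 13.0
clk 0.52 pos [ 372.7 -468.2  226.5] rot [-3.141  0.     0.418] F [ 0.9 -0.3 -0.2] q [ 0.84  0.52  0.01  1.63 -0.01  1.   -0.29]
delta cm [ 47.18 -55.08  12.69] rotvec [-0.038 -0.784 -0.088] rows 17.7
```

Call:
{"fn": "carry_out", "kwargs": {
  "series": [
    [[43.5,-31.9,-3.3,0,0,-0.05,0],[43.5,-31.9,-3.3,0,0,-0.05,0],[43.5,-31.9,-3.3,0,0,-0.05,0],[43.5,-31.9,-3.3,0,0,-0.05,0],[43.5,-31.9,-3.3,0,0,-0.05,0]]
  ]
}}

```text
clock: 0.93
eef_pos: [475.3, -287.4, 239.2]
tool_rot: [-3.141, 0.0, 0.469]
force: [0.7, -0.9, -0.4]
width: 0.0
```

Call:
{"fn": "carry_out", "kwargs": {
  "series": [
    [[27,-20,-2,0,0,0,0],[27,-20,-2,0,0,0,0],[27,-20,-2,0,0,0,0],[27,-20,-2,0,0,0,0],[27,-20,-2,0,0,0,0]]
  ]
}}

```text
clock: 1.35
eef_pos: [568.4, -101.5, 251.5]
tool_rot: [-3.141, 0.001, 0.469]
force: [0.8, -1.1, 0.5]
width: -0.2
```

Run:
```python
from g import *
delta(cp(140,0,180),tilt(.512,.785)); delta(cp(125,0,100),tilt(.512,.785))
```

```text
clk 1.35 pos [ 568.4 -101.5  251.5] rot [-3.141e+00  1.000e-03  4.690e-01] F [ 0.8 -1.1  0.5] q [ 0.16  0.46 -0.05  1.65  0.03  1.03 -1.  ]
delta cm [ 17.37 -28.83   7.15] rotvec [-0.017 -0.784 -0.041] rows 8.3
clk 1.35 pos [ 568.4 -101.5  251.5] rot [-3.141e+00  1.000e-03  4.690e-01] F [ 0.8 -1.1  0.5] q [ 0.16  0.46 -0.05  1.65  0.03  1.03 -1.  ]
delta cm [ 15.88 -28.76  15.15] rotvec [-0.017 -0.784 -0.041] rows 8.7
```

Call:
{"fn": "carry_out", "kwargs": {
  "series": [
    [[17.4,-28.8,7.2,0,-0.78,-0.04,0],[17.4,-28.8,7.2,0,-0.78,-0.04,0],[17.4,-28.8,7.2,0,-0.78,-0.04,0],[17.4,-28.8,7.2,0,-0.78,-0.04,0],[17.4,-28.8,7.2,0,-0.78,-0.04,0]]
  ]
}}

```text
clock: 1.77
eef_pos: [583.6, 102.2, 208.9]
tool_rot: [-3.132, 0.627, 0.506]
force: [2.8, -0.3, 0.4]
width: -0.2
```

Run:
```python
from g import *
delta(cp(140,0,180),tilt(.512,.785)); delta(cp(125,0,100),tilt(.512,.785))
```

```text
clk 1.77 pos [583.6 102.2 208.9] rot [-3.132  0.627  0.506] F [ 2.8 -0.3  0.4] q [-0.29  0.95 -0.01  0.99  0.12  1.82 -1.38]
delta cm [  7.54 -11.11  -1.79] rotvec [-0.014 -0.158 -0.004] rows 3.2
clk 1.77 pos [583.6 102.2 208.9] rot [-3.132  0.627  0.506] F [ 2.8 -0.3  0.4] q [-0.29  0.95 -0.01  0.99  0.12  1.82 -1.38]
delta cm [ 11.02 -11.03   5.57] rotvec [-0.014 -0.158 -0.004] rows 4.0
```

Run:
```python
from g import *
delta(cp(128,0,80),tilt(.512,.65))
```

```text
clk 1.77 pos [583.6 102.2 208.9] rot [-3.132  0.627  0.506] F [ 2.8 -0.3  0.4] q [-0.29  0.95 -0.01  0.99  0.12  1.82 -1.38]
delta cm [ 12.44 -11.02   7.01] rotvec [-0.014 -0.023 -0.005] rows 4.3
```

Call:
{"fn": "carry_out", "kwargs": {
  "series": [
    [[12.4,-11.0,7.0,-0.01,-0.02,0,0],[12.4,-11.0,7.0,-0.01,-0.02,0,0],[12.4,-11.0,7.0,-0.01,-0.02,0,0],[12.4,-11.0,7.0,-0.01,-0.02,0,0],[12.4,-11.0,7.0,-0.01,-0.02,0,0]]
  ]
}}

```text
clock: 2.18
eef_pos: [578.2, 231.1, 73.5]
tool_rot: [-3.132, 0.651, 0.515]
force: [-0.9, 1.5, -1.5]
width: -0.2
```

Run:
```python
from g import *
delta(cp(128,0,40),tilt(.512,.65))
delta(cp(88,0,39),tilt(.512,.65))
```

```text
clk 2.18 pos [578.2 231.1  73.5] rot [-3.132  0.651  0.515] F [-0.9  1.5 -1.5] q [-0.43  1.17 -0.04  0.86  0.06  1.76 -1.53]
delta cm [2.23 0.49 2.52] rotvec [-0.007  0.001  0.003] rows 0.8
clk 2.18 pos [578.2 231.1  73.5] rot [-3.132  0.651  0.515] F [-0.9  1.5 -1.5] q [-0.43  1.17 -0.04  0.86  0.06  1.76 -1.53]
delta cm [-0.9   0.5   5.02] rotvec [-0.007  0.001  0.003] rows 1.2
```

Call:
{"fn": "carry_out", "kwargs": {
  "series": [
    [[2.2,0.5,2.5,0,0,0,0],[2.2,0.5,2.5,0,0,0,0],[2.2,0.5,2.5,0,0,0,0],[2.2,0.5,2.5,0,0,0,0],[2.2,0.5,2.5,0,0,0,0]]
  ]
}}

```text
clock: 2.6
eef_pos: [588.6, 222.4, 49.1]
tool_rot: [-3.141, 0.641, 0.504]
force: [0.2, -0.4, 1.3]
width: 0.3
```

Run:
```python
from g import *
delta(cp(88,0,39),tilt(.512,.65))
from cell import get_image; import cv2
d=get_image("side"); cv2.imwrite("pics/s1.png",cv2.resize(d["img"][220:420,180:440],None,fx=3,fy=3)); np.savez("s1.npz",**d)
```

```text
clk 2.6 pos [588.6 222.4  49.1] rot [-3.141  0.641  0.504] F [ 0.2 -0.4  1.3] q [-0.42  1.2  -0.03  0.85  0.07  1.73 -1.52]
delta cm [-2.8  -0.77  3.34] rotvec [-0.006 -0.009 -0.006] rows 1.1
```

View pics/s1.png

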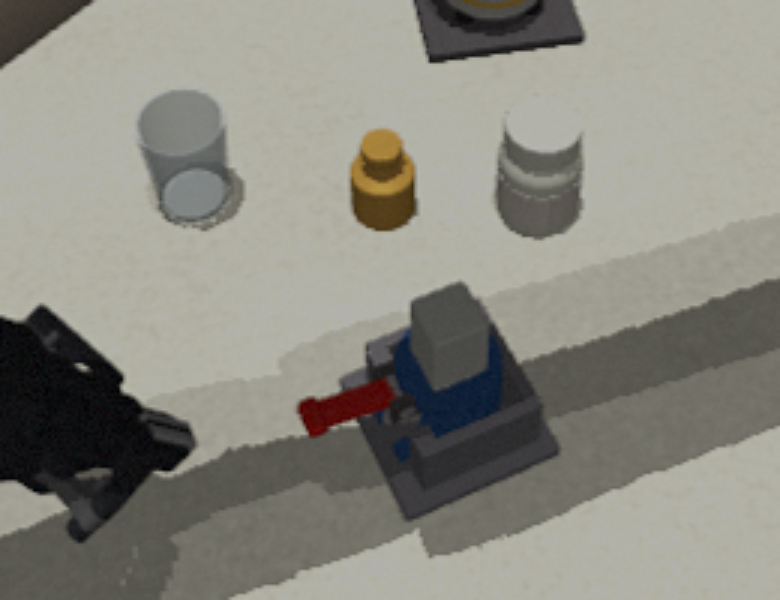

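Call:
{"fn": "carry_out", "kwargs": {
  "series": [
    [[-0.6,-0.7,0.9,0,0,0,0],[-1.4,-0.7,1.8,0,0,0,0],[-2.1,-0.7,2.7,0,0,0,0],[-2.7,-0.7,3.3,0,0,0,0],[-2.7,-0.7,3.3,0,0,0,0]]
  ]
}}

```text
clock: 3.07
eef_pos: [547.2, 208.2, 38.6]
tool_rot: [-3.14, 0.644, 0.505]
force: [0.6, -0.1, 1.4]
width: 0.1
```

Run:
```python
from g import *
delta(cp(88,0,39),tilt(.512,.65))
s=read_state(); print((s["eef_pos"]-O)@ex,(s["eef_pos"]-O)@ey)
from cell import get_image; import cv2
d=get_image("side"); cv2.imwrite("pics/s2.png",cv2.resize(d["img"][300:400,240:370],None,fx=6,fy=6)); np.savez("s2.npz",**d)
```

```text
clk 3.07 pos [547.2 208.2  38.6] rot [-3.14   0.644  0.505] F [ 0.6 -0.1  1.4] q [-0.42  1.13 -0.04  1.06  0.07  1.59 -1.54]
delta cm [ 0.03 -0.02 -0.08] rotvec [-0.006 -0.006 -0.006] rows 0.1
87.27759489693923 -0.2377854887959998
```

View pics/s2.png

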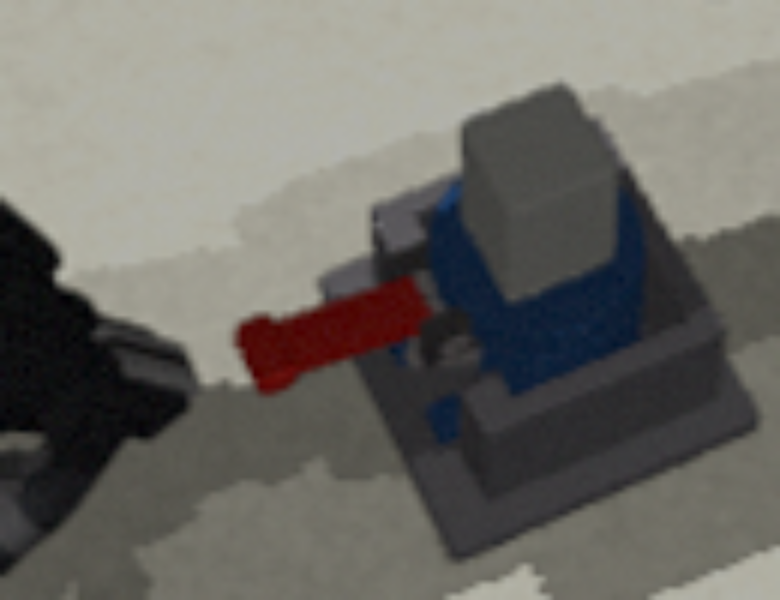

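Run:
```python
from g import *; from h import *
d=load("s2.npz"); T=np.array([547.2,208.2,38.6])
R=tilt(.512,.65)
pts=[T,T-11*R.apply([1,0,0]),T+11*R.apply([1,0,0]),cp(89,0,62),cp(89,0,67)]
q=proj(d,pts); print(q.round(1), ((q-[240,300])*6).round())
w=cloud(d)
hsv=cv2.cvtColor(d["img"],cv2.COLOR_BGR2HSV)
for u,v in [(270,360),(266,366),(262,358),(255,350),(282,355)]: print(u,v,w[v,u].round(1),((w[v,u]-O)@ex).round(1),((w[v,u]-O)@ey).round(1))
```

```text
[[283.3 368.3]
 [287.8 364.3]
 [278.8 372.4]
 [281.5 361.8]
 [281.3 360.3]] [[260. 410.]
 [287. 386.]
 [233. 434.]
 [249. 371.]
 [248. 362.]]
270 360 [564.4 219.3  84.3] 107.7 1.0
266 366 [568.6 232.7  89.2] 118.0 10.6
262 358 [575.2 224.6  99. ] 119.7 0.4
255 350 [585.7 218.5 111.8] 126.0 -10.1
282 355 [548.  201.8  71.1] 84.9 -6.1
```

Run:
```python
from g import *; from h import *
d=load("s1.npz"); print(proj(d,[[588.6,222.4,49.1]]))
d=load("s2.npz"); im=d["img"]; c=im[310:390,250:330].astype(float)*3
z=cloud(d)[310:390,250:330,2]; zz=np.clip(np.nan_to_num(z)*2,0,255)
o=np.hstack([cv2.resize(np.clip(c,0,255).astype(np.uint8),None,fx=5,fy=5,interpolation=cv2.INTER_NEAREST),cv2.resize(cv2.applyColorMap(zz.astype(np.uint8),cv2.COLORMAP_JET),None,fx=5,fy=5,interpolation=cv2.INTER_NEAREST)])
cv2.imwrite("pics/s2b.png",o)
```

```text
[[256.9768548  371.83093821]]
```

View pics/s2b.png

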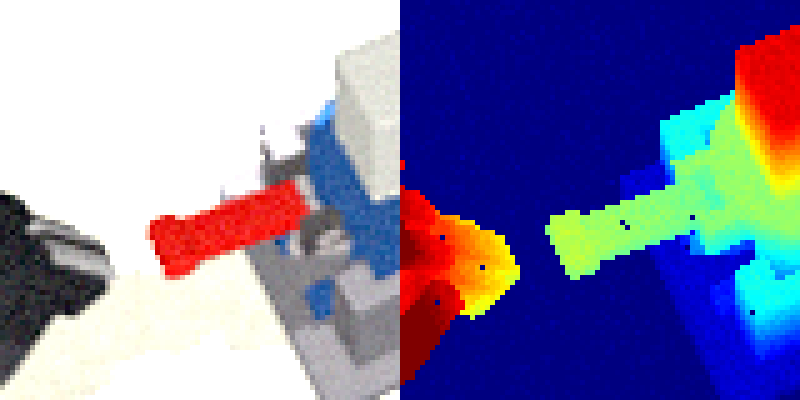

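Run:
```python
from g import *; from h import *
from cell import get_image
R=tilt(.512,.65)
s=read_state(); print(s["eef_pos"],s["clock"])
d=get_image("side"); np.savez("s3.npz",**d)
t=get_image("top"); np.savez("t3.npz",**t)
for n in("s2","s3","t3"):
    w=cloud(load(n+".npz")); q=(w-np.array([547.2,208.2,38.6]))@R.as_matrix()
    m=(abs(q[...,0])<40)&(abs(q[...,1])<30)&(w[...,2]>48)&(q[...,2]<5)&(((w-O)@ex)>97)
    P=q[m]; i=np.argsort(-P[:,2])[:8]; print(n,len(P)); print(P[i].round(1)); 
d=load("top0.npz"); w=cloud(d); m=(np.hypot(w[...,0]-222,w[...,1]+610)<80)&(w[...,2]>120)&(w[...,2]<400)
print(w[m].min(0), w[m].max(0),m.sum())
```

```text
[548.13788356 208.73322     38.37529085] 3.1167
s2 6483
[[ -6.7  -5.4 -38.4]
 [ -4.5  -5.9 -38.9]
 [ -6.4  -5.7 -40.9]
 [ -5.4  -5.1 -41.9]
 [ -9.4  -6.3 -42. ]
 [ -8.1  -5.3 -42.5]
 [-10.6  -1.4 -43. ]
 [-10.6   2.6 -43.1]]
s3 6478
[[ -3.3  -5.1 -39.7]
 [ -5.3  -6.7 -40.3]
 [ -6.8  -6.2 -41.6]
 [ -8.7   0.1 -42.5]
 [ -9.5   5.5 -42.7]
 [ -9.9  -2.8 -42.9]
 [-10.1  -7.  -43.3]
 [ -6.1  -5.9 -43.3]]
t3 2096
[[ -2.9   5.8 -37.5]
 [ -9.3  -5.9 -41.6]
 [ -8.6   1.6 -42.1]
 [-10.1  -1.1 -42.1]
 [-10.5   3.6 -42.4]
 [ -9.   -3.  -42.6]
 [ -6.8   2.6 -43. ]
 [ -8.8  -6.6 -44.8]]
[ 185.34598585 -594.51742622  245.05098303] [ 236.23114786 -535.77570025  368.13065844] 934
```

Run:
```python
from g import *; from h import *
d=load("side0.npz"); print(proj(d,[[222,-610.3,191.5],[222,-610.3,210],[222,-610.3,231]]))
w=cloud(d); m=(np.hypot(w[...,0]-222,w[...,1]+610)<80)&(w[...,2]>100)&(w[...,2]<400)
P=w[m]; i=np.argsort(P[:,2])[:10]; print(P[i].round(1))
c=d["img"][0:80,400:500]; cv2.imwrite("pics/s0g.png",np.clip(cv2.resize(c,None,fx=7,fy=7).astype(float)*2,0,255))
for n in ("s3","t3"):
    d=load(n+".npz"); im=d["img"].copy(); p=proj(d,[[548.1,208.7,38.4]])[0]; print(p)
    cv2.circle(im,tuple(int(v) for v in p.round()),1,(0,255,0),-1); u,v=int(p[0]),int(p[1])
    cv2.imwrite(f"pics/{n}g.png",np.clip(cv2.resize(im[v-50:v+50,u-60:u+60],None,fx=5,fy=5).astype(float)*2.2,0,255))
```

```text
[[436.58555411  61.23317096]
 [437.82768522  54.3375495 ]
 [439.27124833  46.32368946]]
[[ 234.9 -655.3  243.6]
 [ 230.  -653.9  244.2]
 [ 201.2 -565.3  244.3]
 [ 232.8 -652.9  244.6]
 [ 238.1 -652.2  244.8]
 [ 206.4 -563.5  245.1]
 [ 204.2 -562.7  245.4]
 [ 241.1 -649.4  245.9]
 [ 227.7 -655.   246.4]
 [ 216.1 -565.8  246.4]]
[282.7295439  368.63664532]
[197.42741402 214.63341098][ WARN:0@0.199] global loadsave.cpp:1063 imwrite_ Unsupported depth image for selected encoder is fallbacked to CV_8U.
```

View pics/s0g.png

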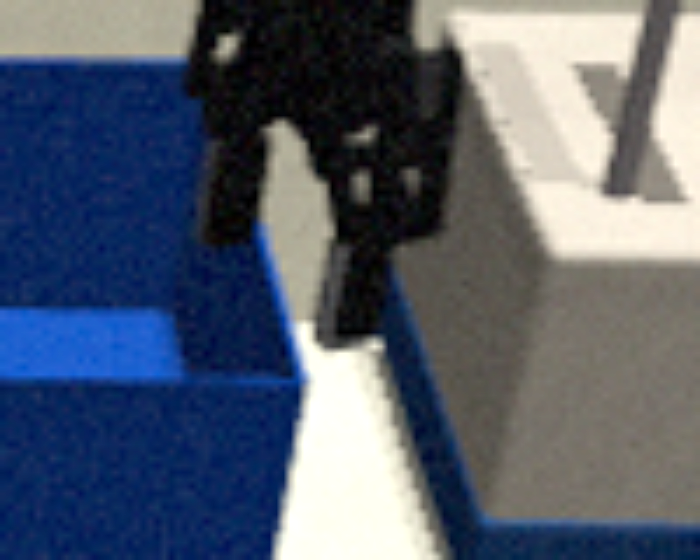

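View pics/t3g.png

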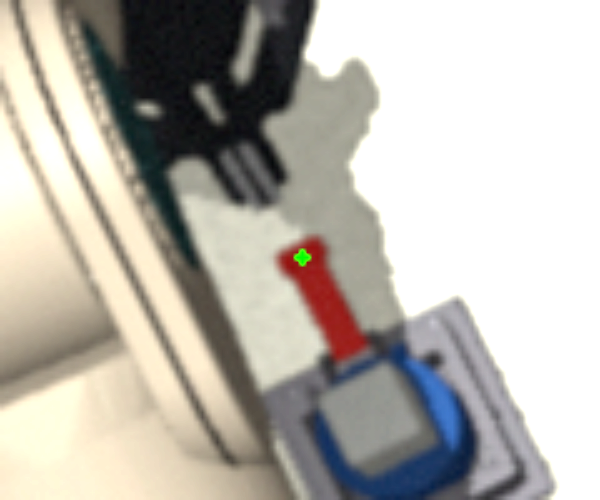

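Call:
{"fn": "carry_out", "kwargs": {
  "series": [
    [[0.5,0,0.5,0,0,0,0],[0.5,0,1.5,0,0,0,0],[0.4,0,2.5,0,0,0,0],[0.3,0,3.5,0,0,0,0],[0.3,0,4.0,0,0,0,0]]
  ]
}}

```text
clock: 3.63
eef_pos: [528.0, 198.2, 1.5]
tool_rot: [-3.139, 0.645, 0.506]
force: [0.4, -0.5, -1.5]
width: -0.2
```

```bash
cat >> g.py <<'E'
def tip(s=None):
    s=s or read_state(); R=Ro.from_euler('xyz',s["tool_rot"]); return s["eef_pos"]-40*R.apply([0,0,1])
def dtip(pt,Rt=None):
    s=read_state(); R=Ro.from_euler('xyz',s["tool_rot"]); Rt=Rt or R
    t=tip(s); print("tip",t.round(1),"coupler-x,y",((t-O)@ex).round(1),((t-O)@ey).round(1))
    delta(np.asarray(pt)+40*Rt.apply([0,0,1]),Rt,s)
E
python3 - <<'E'
from g import *
dtip(cp(88,0,36),tilt(.512,.65))
from cell import get_image; import cv2
d=get_image("side");t=get_image("top")
a=cv2.resize(d["img"][310:390,250:330],None,fx=5,fy=5);b=cv2.resize(t["img"][190:270,170:250],None,fx=5,fy=5)
cv2.imwrite("pics/s4.png",np.clip(np.hstack([a,b]).astype(float)*2.2,0,255).astype(np.uint8))
E
```

```text
tip [549.1 209.8  33.4] coupler-x,y 89.7 0.3
clk 3.63 pos [528.  198.2   1.5] rot [-3.139  0.645  0.506] F [ 0.4 -0.5 -1.5] q [-0.42  1.15 -0.04  1.15  0.07  1.49 -1.54]
delta cm [-0.31  0.05 -0.1 ] rotvec [-0.006 -0.005 -0.005] rows 0.1
```

View pics/s4.png

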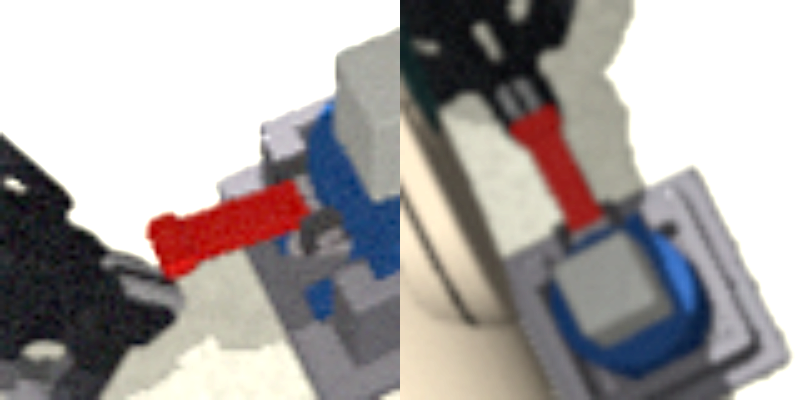

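Call:
{"fn": "carry_out", "kwargs": {
  "series": [
    [[-0.61,0,-0.86,0,0,0,0],[-1.19,0,-1.66,0,0,0,0],[-1.67,0,-2.07,0,0,0,0],[-2.15,0,-2.44,0,0,0,0],[-2.59,0,-2.67,0,0,0,0]]
  ]
}}

```text
clock: 4.15
eef_pos: [525.4, 196.7, 40.9]
tool_rot: [-3.14, 0.641, 0.506]
force: [1.3, 0.8, -1.5]
width: 0.0
```

Run:
```python
from g import *
for p in [(82.6,74.7),(79.5,78.6),(76.4,82.5),(72.5,85.7),(68.7,88.8)]: dtip(cp(p[0],0,p[1]))
from cell import get_image; import cv2
d=get_image("side");t=get_image("top")
a=cv2.resize(d["img"][310:390,250:330],None,fx=5,fy=5);b=cv2.resize(t["img"][190:270,170:250],None,fx=5,fy=5)
cv2.imwrite("pics/s5.png",np.clip(np.hstack([a,b]).astype(float)*2.2,0,255).astype(np.uint8))
```

```text
tip [546.4 208.3  73. ] coupler-x,y 86.6 0.3
clk 4.15 pos [525.4 196.7  40.9] rot [-3.14   0.641  0.506] F [ 1.3  0.8 -1.5] q [-0.42  1.09 -0.04  1.17  0.07  1.53 -1.54]
delta cm [-0.42  0.03  0.1 ] rotvec [0. 0. 0.] rows 0.1
tip [546.4 208.3  73. ] coupler-x,y 86.6 0.3
clk 4.15 pos [525.4 196.7  40.9] rot [-3.14   0.641  0.506] F [ 1.3  0.8 -1.5] q [-0.42  1.09 -0.04  1.17  0.07  1.53 -1.54]
delta cm [-0.91  0.03 -0.03] rotvec [0. 0. 0.] rows 0.2
tip [546.4 208.3  73. ] coupler-x,y 86.6 0.3
clk 4.15 pos [525.4 196.7  40.9] rot [-3.14   0.641  0.506] F [ 1.3  0.8 -1.5] q [-0.42  1.09 -0.04  1.17  0.07  1.53 -1.54]
delta cm [-1.39  0.03 -0.16] rotvec [0. 0. 0.] rows 0.3
tip [546.4 208.3  73. ] coupler-x,y 86.6 0.3
clk 4.15 pos [525.4 196.7  40.9] rot [-3.14   0.641  0.506] F [ 1.3  0.8 -1.5] q [-0.42  1.09 -0.04  1.17  0.07  1.53 -1.54]
delta cm [-1.89  0.03 -0.18] rotvec [0. 0. 0.] rows 0.5
tip [546.4 208.3  73. ] coupler-x,y 86.6 0.3
clk 4.15 pos [525.4 196.7  40.9] rot [-3.14   0.641  0.506] F [ 1.3  0.8 -1.5] q [-0.42  1.09 -0.04  1.17  0.07  1.53 -1.54]
delta cm [-2.38  0.04 -0.2 ] rotvec [0. 0. 0.] rows 0.6
```

View pics/s5.png

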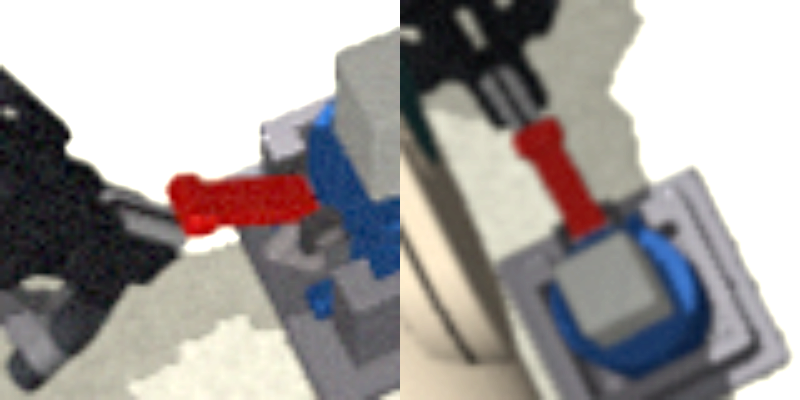

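Call:
{"fn": "carry_out", "kwargs": {
  "series": [
    [[-0.5,0,0.15,0,0,0,0],[-1.0,0,0.1,0,0,0,0],[-1.5,0,0,0,0,0,0],[-2.0,0,-0.1,0,0,0,0],[-2.4,0,-0.15,0,0,0,0]]
  ]
}}

```text
clock: 4.67
eef_pos: [508.0, 187.0, 55.4]
tool_rot: [-3.14, 0.644, 0.506]
force: [2.1, 1.2, -2.9]
width: 0.2
```

```bash
cat > look.py <<'E'
import sys; from g import *; from h import *
from cell import get_image
def look(name,sc=(310,250,80),tc=(190,170,80)):
    d=get_image("side");t=get_image("top")
    f=400/sc[2]; g=400/tc[2]
    a=cv2.resize(d["img"][sc[0]:sc[0]+sc[2],sc[1]:sc[1]+sc[2]],(400,400),interpolation=cv2.INTER_CUBIC);b=cv2.resize(t["img"][tc[0]:tc[0]+tc[2],tc[1]:tc[1]+tc[2]],(400,400),interpolation=cv2.INTER_CUBIC)
    cv2.imwrite(f"pics/{name}.png",np.clip(np.hstack([a,b]).astype(float)*2.2,0,255).astype(np.uint8))
    np.savez(name+"_s.npz",**d);np.savez(name+"_t.npz",**t)
    return d,t
def red(d):
    w=cloud(d); hsv=cv2.cvtColor(d["img"],cv2.COLOR_BGR2HSV)
    m=((hsv[...,0]<8)|(hsv[...,0]>172))&(hsv[...,1]>130)&(hsv[...,2]>30)&(w[...,2]>30)
    P=w[m]; return P
def redc(d,o=O,e=ex):
    P=red(d); x=(P-o)@e; z=P[:,2]
    r=np.polyfit(x,z,1); print("red n",len(P),"x",x.min().round(1),x.max().round(1),"z",z.min().round(1),z.max().round(1),"slope ang",np.arctan(r[0]).round(2))
E
python3 - <<'E'
from look import *
dtip(cp(68.7,0,88.8))
d,t=look("s6"); redc(d);redc(t)
E
```

```text
tip [529.1 198.6  87.4] coupler-x,y 66.8 0.3
clk 4.67 pos [508.  187.   55.4] rot [-3.14   0.644  0.506] F [ 2.1  1.2 -2.9] q [-0.42  1.05 -0.04  1.24  0.07  1.5  -1.54]
delta cm [ 0.07  0.03 -0.22] rotvec [0. 0. 0.] rows 0.1
red n 182 x 32.3 64.5 z 55.0 109.1 slope ang 0.92
red n 139 x 28.8 61.6 z 58.4 109.9 slope ang 0.95
```

View pics/s6.png

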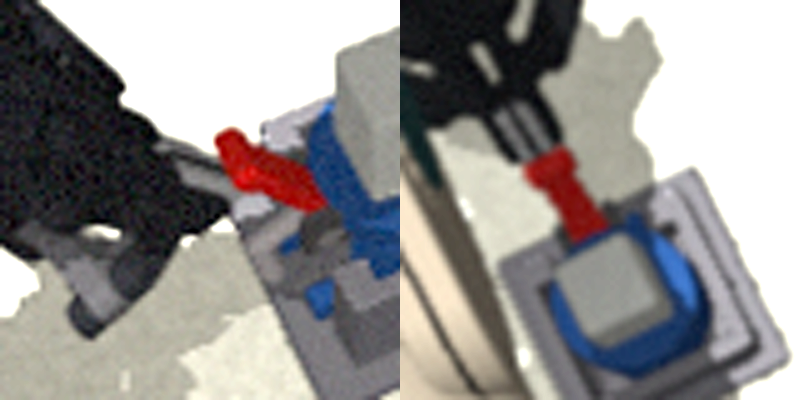

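Call:
{"fn": "carry_out", "kwargs": {
  "series": [
    [[-0.1,0,-0.1,0,0,0,0],[-0.2,0,-0.1,0,0,0,0],[-0.25,0,-0.1,0,0,0,0]]
  ]
}}

```text
clock: 5.02
eef_pos: [507.5, 186.8, 57.4]
tool_rot: [-3.14, 0.644, 0.506]
force: [2.0, 0.8, -1.7]
width: 0.0
```

Run:
```python
from look import *
dtip(cp(68.7,0,88.8))
d,t=look("s7"); redc(d);redc(t)
```

```text
tip [528.6 198.4  89.4] coupler-x,y 66.3 0.4
clk 5.02 pos [507.5 186.8  57.4] rot [-3.14   0.644  0.506] F [ 2.   0.8 -1.7] q [-0.42  1.04 -0.04  1.24  0.07  1.5  -1.54]
delta cm [ 0.23  0.04 -0.1 ] rotvec [0. 0. 0.] rows 0.1
red n 178 x 30.9 61.7 z 49.2 109.5 slope ang 0.95
red n 139 x 29.7 60.8 z 60.2 114.8 slope ang 0.99
```

One more small push until the stop is felt.

Call:
{"fn": "carry_out", "kwargs": {
  "series": [
    [[-0.15,0,-0.05,0,0,0,0],[-0.25,0,-0.1,0,0,0,0],[-0.25,0,-0.1,0,0,0,0]]
  ]
}}

```text
clock: 5.37
eef_pos: [506.0, 186.0, 60.0]
tool_rot: [-3.14, 0.644, 0.506]
force: [0.7, -0.3, -2.0]
width: -0.2
```

Run:
```python
from look import *
dtip(cp(110,0,70))
d,t=look("s8"); redc(d);redc(t)
```

```text
tip [527.1 197.5  92. ] coupler-x,y 64.5 0.4
clk 5.37 pos [506. 186.  60.] rot [-3.14   0.644  0.506] F [ 0.7 -0.3 -2. ] q [-0.42  1.04 -0.04  1.25  0.07  1.5  -1.54]
delta cm [ 4.96  0.01 -0.97] rotvec [0. 0. 0.] rows 1.2
red n 176 x 30.1 60.5 z 31.3 111.0 slope ang 0.99
red n 135 x 28.3 58.0 z 56.4 113.3 slope ang 1.02
```

View pics/s8.png

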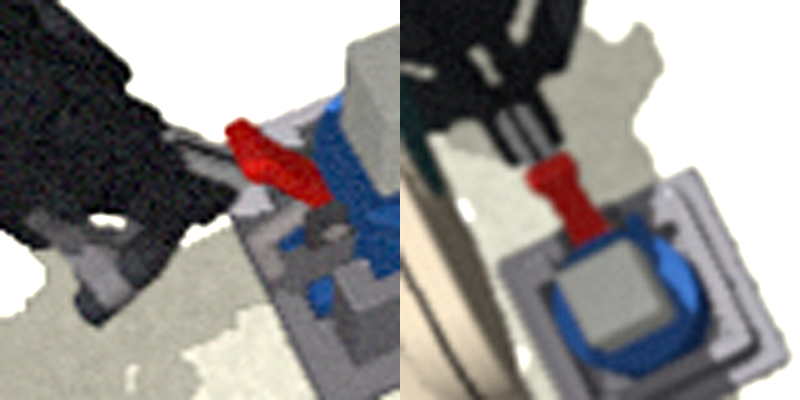

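Call:
{"fn": "carry_out", "kwargs": {
  "series": [
    [[1.2,0,-0.6,0,0,0,0],[2.8,0,-1.8,0,0,0,0],[4.5,0,-3.5,0,0,0,0],[3.5,0,-7,0,0,0,0],[2,0,-11,0,0,0,3]]
  ]
}}

```text
clock: 5.88
eef_pos: [575.8, 224.8, 132.8]
tool_rot: [-3.138, 0.653, 0.507]
force: [1.3, -0.3, 0.5]
width: 10.9
```

Run:
```python
from look import *
dtip(cp(60,0,200),down(.512))
d,t=look("s9"); redc(d);redc(t)
for n,d in(("s",d),("t",t)):
    w=cloud(d); m=(np.abs(w[...,2]-115)<4)&(np.hypot(w[...,0]-471,w[...,1]-166)<26)
    P=w[m]; r=cv2.minAreaRect(P[:,:2].astype(np.float32)); print("grip",len(P),r,np.median(P[:,2]), P[:,:2].mean(0))
```

```text
tip [597.1 236.5 164.6] coupler-x,y 144.7 0.0
clk 5.88 pos [575.8 224.8 132.8] rot [-3.138  0.653  0.507] F [ 1.3 -0.3  0.5] q [-0.43  1.1  -0.03  0.86  0.06  1.83 -1.52]
delta cm [-6.45  0.07  1.51] rotvec [-0.005  0.653 -0.006] rows 5.2
red n 175 x 32.7 63.4 z 53.2 107.6 slope ang 0.95
red n 133 x 29.5 60.8 z 55.6 111.4 slope ang 0.96
grip 377 ((471.2818298339844, 166.75991821289062), (33.86180114746094, 34.90855407714844), 28.562463760375977) 114.54958219805894 [471.74222587 167.07270023]
grip 239 ((470.54534912109375, 165.35739135742188), (33.84673309326172, 34.01909637451172), 27.81009864807129) 114.27487416498525 [470.46382285 165.43348207]
```

View pics/s9.png

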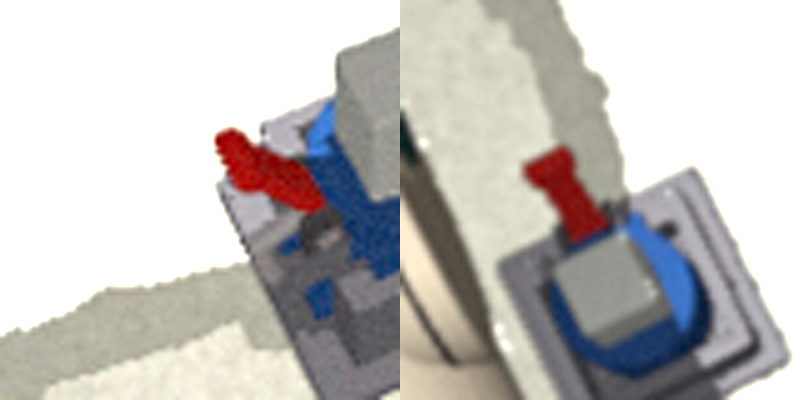

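Call:
{"fn": "carry_out", "kwargs": {
  "series": [
    [[-6.5,0,0.5,0,0.65,-0.01,8],[-6.5,0,0.5,0,0.65,-0.01,8],[-6.5,0,0.5,0,0.65,-0.01,8],[-6.5,0,0.5,0,0.65,-0.01,8],[-6.5,0,0.5,0,0.65,-0.01,8]]
  ]
}}

```text
clock: 6.4
eef_pos: [529.5, 198.6, 171.6]
tool_rot: [-3.138, 0.103, 0.513]
force: [0.9, 0.2, -0.1]
width: 79.8
```

```bash
sed -i 's/^O=.*/O=np.array([470.9,166.,10.]); YAW=0.505/' g.py
python3 - <<'E'
from look import *
dtip(cp(0,0,150),down(.505))
E
```

```text
tip [533.2 200.5 211.4] coupler-x,y 71.2 0.1
clk 6.4 pos [529.5 198.6 171.6] rot [-3.138  0.103  0.513] F [ 0.9  0.2 -0.1] q [-0.37  0.59 -0.07  1.67  0.05  0.99 -1.52]
delta cm [-6.04 -0.    6.82] rotvec [-0.004  0.103  0.007] rows 2.2
```

Call:
{"fn": "carry_out", "kwargs": {
  "series": [
    [[-4,0,2,0,0.1,0.007,8],[-6,0,5,0,0.1,0.007,8],[-6,0,6.8,0,0.1,0.007,8],[-6,0,6.8,0,0.1,0.007,8],[-6,0,6.8,0,0.1,0.007,8]]
  ]
}}

```text
clock: 6.82
eef_pos: [470.9, 166.1, 109.2]
tool_rot: [-3.137, 0.011, 0.505]
force: [0.5, -0.4, 0.3]
width: 79.8
```

Run:
```python
from look import *
dtip(cp(0,0,75),down(.505))
look("s10",(250,240,140),(180,150,110))
```

```text
tip [471.4 166.1 149.2] coupler-x,y 0.5 -0.1
clk 6.82 pos [470.9 166.1 109.2] rot [-3.137  0.011  0.505] F [ 0.5 -0.4  0.3] q [-0.34  0.54 -0.08  2.    0.06  0.61 -1.52]
delta cm [0.08 0.04 7.42] rotvec [-0.004  0.011  0.   ] rows 1.8
```

View pics/s10.png

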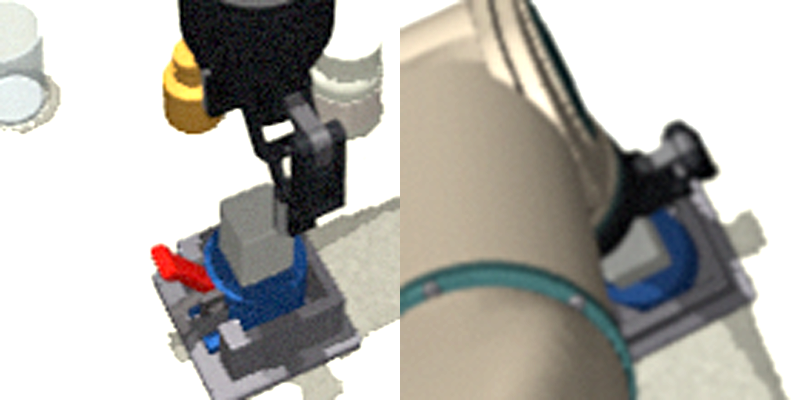

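Call:
{"fn": "carry_out", "kwargs": {
  "series": [
    [[0,0,2,0,0.01,0,8],[0,0,4,0,0.01,0,8],[0.05,0,6,0,0.01,0,8],[0.05,0,7.7,0,0.01,0,8],[0.05,0,7.7,0,0.01,0,8]]
  ]
}}

```text
clock: 7.33
eef_pos: [470.9, 166.9, 30.0]
tool_rot: [-3.137, 0.002, 0.506]
force: [-0.8, 0.8, 0.3]
width: 79.9
```

Call:
{"fn": "carry_out", "kwargs": {
  "series": [
    [[0,0,0,0,0,0,5],[0,0,0,0,0,0,4.2],[0,0,0,0,0,0,3.8],[0,0,0,0,0,0,3.4],[0,0,0,0,0,0,3.0]]
  ]
}}

```text
clock: 7.75
eef_pos: [472.1, 166.3, 33.1]
tool_rot: [-3.138, -0.003, 0.505]
force: [1.4, -2.9, 5.5]
width: 33.4
```

Call:
{"fn": "carry_out", "kwargs": {
  "series": [
    [[0,0,0,0,0,0,2.5],[0,0,0,0,0,0,2],[0,0,0,0,0,0,2],[0,0,0,0,0,0,2]]
  ]
}}

```text
clock: 8.08
eef_pos: [472.1, 166.3, 33.1]
tool_rot: [-3.138, -0.003, 0.505]
force: [0.2, -2.7, 6.5]
width: 33.6
```

Run:
```python
from look import *
dtip(cp(0,0,72),down(.505)); s=read_state(); print(s["width"],s["force"])
look("s11",(250,240,140),(180,150,110))
```

```text
tip [472.1 166.1  73.1] coupler-x,y 1.1 -0.5
clk 8.08 pos [472.1 166.3  33.1] rot [-3.138e+00 -3.000e-03  5.050e-01] F [ 0.2 -2.7  6.5] q [-0.35  0.67 -0.06  2.06  0.08  0.41 -1.54]
delta cm [-0.12 -0.04  0.11] rotvec [-0.003 -0.003 -0.   ] rows 0.0
33.64061913484521 [ 0.16309985 -2.73713742  6.54958696]
```

View pics/s11.png

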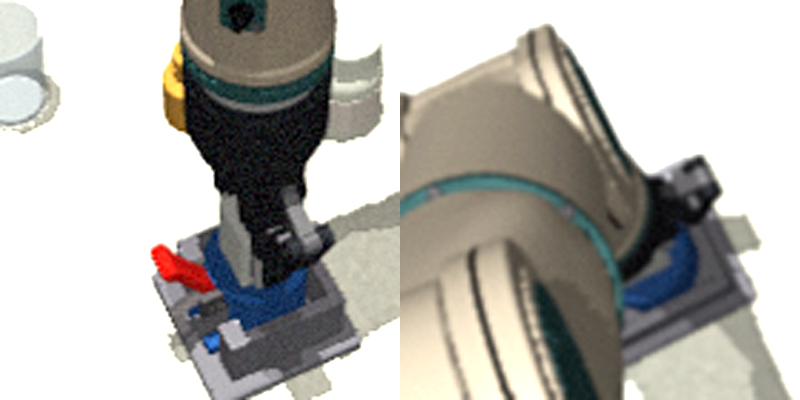

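Call:
{"fn": "carry_out", "kwargs": {
  "series": [
    [[0,0,-0.2,0,0,0,2],[0,0,-0.4,0,0,0,2],[0,0,-0.8,0,0,0,2],[0,0,-1.2,0,0,0,2],[0,0,-1.6,0,0,0,2]]
  ]
}}

```text
clock: 8.6
eef_pos: [470.0, 166.2, 47.9]
tool_rot: [-3.137, 0.002, 0.505]
force: [0.8, -0.5, -8.4]
width: 33.2
```

Call:
{"fn": "carry_out", "kwargs": {
  "series": [
    [[0,0,-1,0,0,0,2],[0,0,-2,0,0,0,2],[0,0,-3.2,0,0,0,2],[0,0,-4.6,0,0,0,2],[0,0,-6,0,0,0,2]]
  ]
}}

```text
clock: 9.02
eef_pos: [469.9, 165.6, 109.1]
tool_rot: [-3.137, 0.002, 0.505]
force: [0.5, -0.6, -8.8]
width: 33.2
```

Call:
{"fn": "carry_out", "kwargs": {
  "series": [
    [[0,0,-2,0,0,0,2],[0,0,-4,0,0,0,2],[0,0,-5.5,0,0,0,2],[0,0,-6,0,0,0,2],[0,0,-6,0,0,0,2]]
  ]
}}

```text
clock: 9.43
eef_pos: [471.4, 166.0, 169.5]
tool_rot: [-3.138, -0.002, 0.505]
force: [-0.2, 0.6, -9.1]
width: 33.2
```

Run:
```python
from look import *
s=read_state(); print(s["width"],s["force"],s["torque"],s["clock"]); print(tip())
d,t=look("s12",(220,220,180),(160,140,130)); redc(d);redc(t)
```

```text
33.193735302102915 [-0.20681959  0.61357935 -9.07391792] [-0.06142326 -0.06710521 -0.00598737] 9.4333
[471.35310674 165.79098757 209.52487648]
red n 227 x -361.8 62.4 z 34.6 244.4 slope ang 0.51Traceback (most recent call last):
  File "<stdin>", line 3, in <module>
  File "look.py", line 16, in redc
    r=np.polyfit(x,z,1); print("red n",len(P),"x",x.min().round(1),x.max().round(1),"z",z.min().round(1),z.max().round(1),"slope ang",np.arctan(r[0]).round(2))
    raise TypeError("expected non-empty vector for x")
TypeError: expected non-empty vector for x
```

View pics/s12.png

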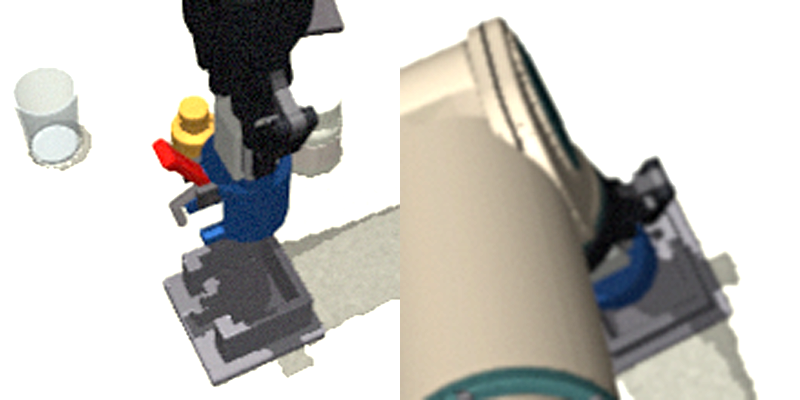

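Run:
```python
from look import *
dtip([456.7+1.2,-192.8+.1,209.5],down(.505))
```

```text
tip [470.1 165.3 207.5] coupler-x,y -1.1 -0.2
clk 9.53 pos [470.  165.4 167.5] rot [-3.137e+00  2.000e-03  5.050e-01] F [-0.4 -0.  -9.2] q [-0.33  0.45 -0.09  1.96  0.05  0.74 -1.51]
delta cm [-18.39  30.75  -0.3 ] rotvec [-0.004  0.002  0.   ] rows 8.6
```

Call:
{"fn": "carry_out", "kwargs": {
  "series": [
    [[-0.9,1.5,-0.3,0,0,0,2],[-2.4,4.0,-0.3,0,0,0,2],[-4.4,7.3,-0.3,0,0,0,2],[-6.4,10.7,-0.3,0,0,0,2],[-8.4,14.0,-0.3,0,0,0,2]]
  ]
}}

```text
clock: 9.95
eef_pos: [463.6, 1.0, 169.0]
tool_rot: [-3.136, 0.003, 0.506]
force: [1.0, -0.7, -8.1]
width: 33.2
```

Call:
{"fn": "carry_out", "kwargs": {
  "series": [
    [[-2.0,3.35,0,0,0,0,2],[-4.0,6.7,0,0,0,0,2],[-6.0,10.0,0,0,0,0,2],[-7.6,12.7,0,0,0,0,2],[-8.7,14.5,0,0,0,0,2]]
  ]
}}

```text
clock: 10.37
eef_pos: [457.2, -170.7, 168.4]
tool_rot: [-3.137, 0.004, 0.501]
force: [0.2, -0.4, -9.2]
width: 33.4
```

Call:
{"fn": "carry_out", "kwargs": {
  "series": [
    [[-0.8,1.3,0,0,0,0,2],[-1.2,2.1,0,0,0,0,2],[-1.3,2.2,0,0,0,0,2],[-1.3,2.2,0,0,0,0,2],[-1.3,2.2,0,0,0,0,2]]
  ]
}}

```text
clock: 10.78
eef_pos: [458.3, -189.9, 169.1]
tool_rot: [-3.135, 0.001, 0.507]
force: [-0.5, 0.4, -9.3]
width: 33.6
```

Run:
```python
from look import *
dtip([456.7+1.2,-192.8+.1,209.5],down(.505))
look("s13",(110,260,150),(190,320,130))
```

```text
tip [ 458.4 -190.1  209.1] coupler-x,y -183.2 -305.6
clk 10.78 pos [ 458.3 -189.9  169.1] rot [-3.135e+00  1.000e-03  5.070e-01] F [-0.5  0.4 -9.3] q [ 0.38  0.45 -0.06  1.96  0.03  0.74 -0.76]
delta cm [-0.17  0.22 -0.04] rotvec [-0.006  0.001  0.002] rows 0.1
```

View pics/s13.png

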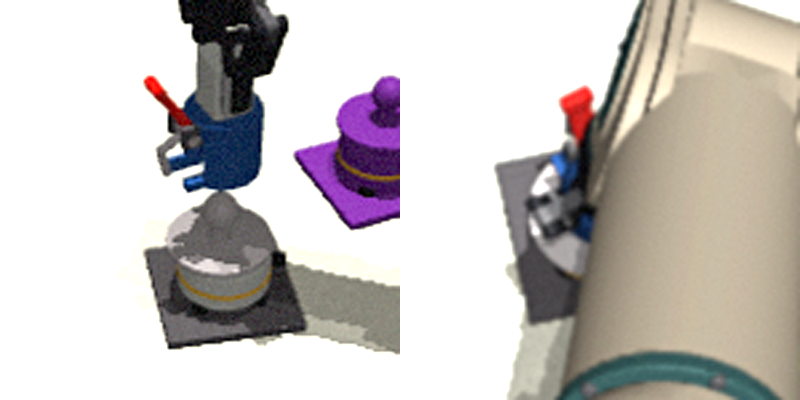

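```bash
cat > rel.py <<'E'
from look import *
from m import ball
from scipy.optimize import least_squares
def house(d,c0):
    w=cloud(d); hsv=cv2.cvtColor(d["img"],cv2.COLOR_BGR2HSV)
    m=(abs(hsv[...,0].astype(int)-110)<15)&(hsv[...,1]>110)&(np.hypot(w[...,0]-c0[0],w[...,1]-c0[1])<45)
    P=w[m]; 
    top=P[:,2].max()
    ang=np.array([np.cos(.505),np.sin(.505)])
    x=(P[:,:2]-c0[:2])@ang
    P=P[(x<22)&(P[:,2]<top-8)]
    r=least_squares(lambda c:np.hypot(P[:,0]-c[0],P[:,1]-c[1])-31,c0[:2],loss='soft_l1',f_scale=1)
    return r.x,len(P),np.sqrt(np.mean(r.fun**2)),P[:,2].min(),P[:,2].max()
if __name__=="__main__":
    n=sys.argv[1]; c0=np.array([float(v) for v in sys.argv[2:4]])
    for c in "st":
        d=load(f"{n}_{c}.npz")
        try: print(c,"house",house(d,c0))
        except Exception as e: print(e)
        try: print(c,"ball",ball(d,np.array([456.7,-192.8,98.]),""))
        except Exception as e: print(e)
E
python3 rel.py s13 457.2 -190.2
```

```text
s house (array([ 453.84468186, -192.13583462]), 809, np.float64(4.659394089976218), np.float64(17.46495784080662), np.float64(465.8392871550277))
s ball (array([ 457.0046668 , -193.22112018,   98.34475939]), 149, np.float64(1.2462735523163098))
t house (array([ 457.56096492, -190.73483142]), 68, np.float64(4.627629676863022), np.float64(164.1707116145974), np.float64(329.9624262642051))
t ball (array([ 456.7, -192.8,   98. ]), 0, np.float64(nan))
  return _methods._mean(a, axis=axis, dtype=dtype,
  ret = ret.dtype.type(ret / rcount)
```

Masks need height limits (rim ~146, housing top ~203).

```bash
sed -i 's/    top=P\[:,2\].max()/    P=P[(P[:,2]>ZL)\&(P[:,2]<ZH)]; top=ZH/; s/(P\[:,2\]<top-8)/(P[:,2]<top)/; s/(x<22)/(x<15)/' rel.py; sed -i '4i ZL,ZH=150,196' rel.py
python3 rel.py s13 457.2 -190.2 2>/dev/null
python3 - <<'E'
from look import *
w=cloud(load("s13_s.npz")); d=load("s13_s.npz"); hsv=cv2.cvtColor(d["img"],cv2.COLOR_BGR2HSV)
m=(abs(hsv[...,0].astype(int)-110)<15)&(hsv[...,1]>110)&(np.hypot(w[...,0]-457,w[...,1]+190)<60)&(w[...,2]>130)
z=w[m][:,2]; print(np.percentile(z,[0,1,5,50,95,99,100]).round(1)); P=w[m]; P=P[(P[:,2]>155)&(P[:,2]<195)]
print(P[:,0].min(),P[:,0].max(),P[:,1].min(),P[:,1].max())
E
```

```text
s house (array([ 457.13879506, -191.68921988]), 263, np.float64(2.5563823213173955), np.float64(150.01687175560176), np.float64(195.9443164459758))
s ball (array([ 457.0046668 , -193.22112018,   98.34475939]), 149, np.float64(1.2462735523163098))
t house (array([ 456.72059331, -191.58486502]), 15, np.float64(0.2695623829830164), np.float64(164.1707116145974), np.float64(193.3606288894057))
t ball (array([ 456.7, -192.8,   98. ]), 0, np.float64(nan))
[145.6 147.9 151.2 200.8 402.3 463.6 475. ]
429.3604805456899 498.74959572798963 -200.53774186456906 -155.43743682666104
```

Call:
{"fn": "carry_out", "kwargs": {
  "series": [
    [[-0.1,0.15,0.5,0,0,0,2],[-0.1,0.15,1.2,0,0,0,2],[-0.1,0.15,2.0,0,0,0,2],[-0.1,0.15,2.4,0,0,0,2],[-0.1,0.15,2.4,0,0,0,2]]
  ]
}}

```text
clock: 11.3
eef_pos: [457.1, -193.0, 144.1]
tool_rot: [-3.135, 0.002, 0.505]
force: [0.2, -0.4, -8.6]
width: 33.5
```

```bash
sed -i 's/^ZL,ZH=.*/ZL,ZH=126,172/' rel.py
python3 - <<'E'
from look import *
dtip([458.4,-192.2,209.5],down(.505))
look("s14",(130,280,120),(190,320,130))
E
python3 rel.py s14 457.1 -192.7 2>/dev/null
```

```text
tip [ 457.3 -193.2  184.1] coupler-x,y -185.7 -307.8
clk 11.3 pos [ 457.1 -193.   144.1] rot [-3.135e+00  2.000e-03  5.050e-01] F [ 0.2 -0.4 -8.6] q [ 0.39  0.48 -0.06  1.98  0.04  0.68 -0.76]
delta cm [ 0.15 -0.02 -2.54] rotvec [-0.007  0.002  0.   ] rows 0.6
s house (array([ 456.17782654, -194.48581468]), 259, np.float64(2.605070739677365), np.float64(126.00268102635403), np.float64(171.48114825216658))
s ball (array([ 456.90377283, -193.12700644,   99.15961027]), 58, np.float64(1.4481406372562258))
t house (array([ 456.46968406, -194.17281991]), 16, np.float64(0.28571735550904437), np.float64(132.2848099047194), np.float64(171.12245620502426))
t ball (array([ 456.7, -192.8,   98. ]), 0, np.float64(nan))
```

View pics/s14.png

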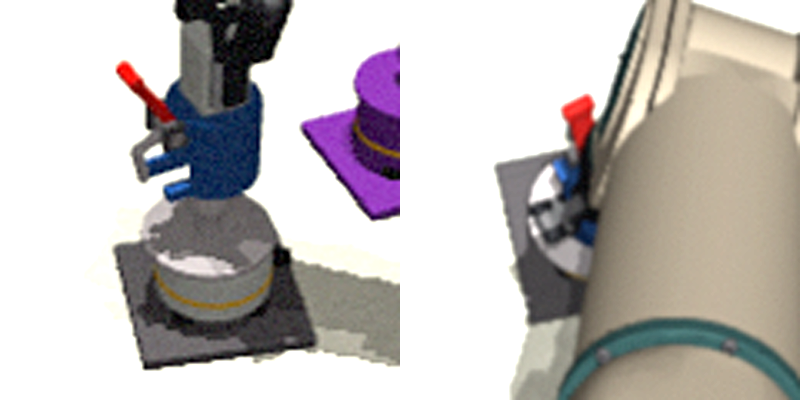

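Call:
{"fn": "carry_out", "kwargs": {
  "series": [
    [[0.08,-0.1,0.2,0,0,0,2],[0.08,-0.1,0.4,0,0,0,2],[0.08,-0.1,0.4,0,0,0,2],[0.08,-0.1,0.4,0,0,0,2],[0.08,-0.1,0.4,0,0,0,2]]
  ]
}}

```text
clock: 11.82
eef_pos: [458.5, -192.4, 141.7]
tool_rot: [-3.138, 0.0, 0.505]
force: [0.8, -0.4, -7.9]
width: 33.2
```

```bash
sed -i 's/^ZL,ZH=.*/ZL,ZH=122,168/' rel.py
python3 - <<'E'
from look import *
dtip([458.4,-192.2,209.5],down(.505))
look("s15",(130,280,120),(190,320,130))
E
python3 rel.py s15 457.1 -192.7 2>/dev/null
```

```text
tip [ 458.6 -192.5  181.7] coupler-x,y -184.2 -307.8
clk 11.82 pos [ 458.5 -192.4  141.7] rot [-3.138  0.     0.505] F [ 0.8 -0.4 -7.9] q [ 0.38  0.49 -0.06  1.99  0.04  0.67 -0.77]
delta cm [-0.   -0.03 -2.78] rotvec [-0.004  0.     0.   ] rows 0.7
s house (array([ 457.57906886, -193.91774108]), 237, np.float64(2.3319484313171697), np.float64(122.30977154239326), np.float64(167.9140871041643))
s ball (array([ 457.05738802, -193.79947949,  100.71961633]), 42, np.float64(0.982216812295926))
t house (array([ 457.0549314 , -193.61883184]), 13, np.float64(0.268371992197216), np.float64(139.18105488452056), np.float64(167.19559647678102))
t ball (array([ 456.7, -192.8,   98. ]), 0, np.float64(nan))
```

Call:
{"fn": "carry_out", "kwargs": {
  "series": [
    [[0,-0.08,0.2,0,0,0,2],[0,-0.08,0.5,0,0,0,2],[0,-0.08,0.8,0,0,0,2],[0,-0.08,1.0,0,0,0,2],[0,-0.08,1.2,0,0,0,2]]
  ]
}}

```text
clock: 12.33
eef_pos: [457.9, -191.5, 129.2]
tool_rot: [-3.137, 0.001, 0.505]
force: [-0.1, -0.9, -9.1]
width: 33.4
```

Call:
{"fn": "carry_out", "kwargs": {
  "series": [
    [[0,0,0.2,0,0,0,2],[0,0,0.4,0,0,0,2],[0,0,0.5,0,0,0,2],[0,0,0.5,0,0,0,2]]
  ]
}}

```text
clock: 12.67
eef_pos: [458.1, -191.5, 124.4]
tool_rot: [-3.137, 0.0, 0.505]
force: [-0.3, 0.7, -8.0]
width: 33.2
```

Call:
{"fn": "carry_out", "kwargs": {
  "series": [
    [[0,0,0.2,0,0,0,2],[0,0,0.4,0,0,0,2],[0,0,0.6,0,0,0,2],[0,0,0.8,0,0,0,2],[0,0,0.8,0,0,0,2]]
  ]
}}

```text
clock: 13.08
eef_pos: [458.2, -191.5, 116.2]
tool_rot: [-3.137, 0.0, 0.505]
force: [2.2, -0.1, -10.2]
width: 33.3
```

Run:
```python
from look import *
s=read_state(); print(tip(s),s["force"],s["torque"])
look("s16",(130,280,120),(190,320,130))
```

```text
[ 458.28559741 -191.65270834  156.2471651 ] [  2.22783304  -0.07716754 -10.23182086] [-0.05346761 -0.26076521 -0.03398935]
```

View pics/s16.png

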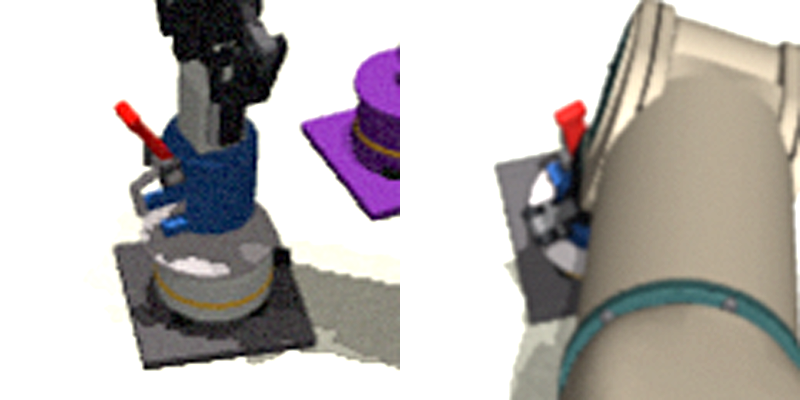

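Call:
{"fn": "carry_out", "kwargs": {
  "series": [
    [[0.05,0.02,0.2,0,0,0,2],[0.05,0.02,0.4,0,0,0,2],[0.05,0.02,0.6,0,0,0,2],[0.05,0.02,0.8,0,0,0,2],[0.05,0.02,0.8,0,0,0,2]]
  ]
}}

```text
clock: 13.6
eef_pos: [457.9, -191.3, 108.0]
tool_rot: [-3.136, 0.001, 0.505]
force: [0.6, -0.5, -8.5]
width: 33.3
```

Call:
{"fn": "carry_out", "kwargs": {
  "series": [
    [[0,0,0.2,0,0,0,2],[0,0,0.4,0,0,0,2],[0,0,0.6,0,0,0,2],[0,0,0.8,0,0,0,2],[0,0,0.9,0,0,0,2]]
  ]
}}

```text
clock: 14.02
eef_pos: [458.3, -191.3, 99.2]
tool_rot: [-3.137, 0.001, 0.505]
force: [0.0, -0.1, -9.7]
width: 33.1
```

Call:
{"fn": "carry_out", "kwargs": {
  "series": [
    [[0,0,0.1,0,0,0,2],[0,0,0.2,0,0,0,2],[0,0,0.3,0,0,0,2],[0,0,0.3,0,0,0,2]]
  ]
}}

```text
clock: 14.35
eef_pos: [458.4, -191.4, 96.4]
tool_rot: [-3.137, 0.001, 0.505]
force: [0.5, -0.2, -8.7]
width: 33.2
```

Call:
{"fn": "carry_out", "kwargs": {
  "series": [
    [[0,0,0.05,0,0,0,2],[0,0,0.1,0,0,0,2],[0,0,0.15,0,0,0,2],[0,0,0.2,0,0,0,2],[0,0,0.2,0,0,0,2]]
  ]
}}

```text
clock: 14.77
eef_pos: [458.4, -191.4, 94.5]
tool_rot: [-3.137, 0.0, 0.505]
force: [0.3, -0.7, -8.6]
width: 33.2
```

Call:
{"fn": "carry_out", "kwargs": {
  "series": [
    [[0,0,0.05,0,0,0,2],[0,0,0.1,0,0,0,2],[0,0,0.1,0,0,0,2]]
  ]
}}

```text
clock: 15.02
eef_pos: [458.6, -191.4, 93.6]
tool_rot: [-3.137, 0.0, 0.505]
force: [0.7, -0.3, -8.5]
width: 33.2
```

Call:
{"fn": "carry_out", "kwargs": {
  "series": [
    [[0,0,0.05,0,0,0,2],[0,0,0.1,0,0,0,2],[0,0,0.1,0,0,0,2]]
  ]
}}

```text
clock: 15.27
eef_pos: [458.6, -191.4, 93.1]
tool_rot: [-3.138, 0.0, 0.505]
force: [-1.5, 0.2, -0.5]
width: 33.1
```

Call:
{"fn": "carry_out", "kwargs": {
  "series": [
    [[0,0,0.05,0,0,0,2],[0,0,0.1,0,0,0,2],[0,0,0.1,0,0,0,2]]
  ]
}}

```text
clock: 15.52
eef_pos: [458.7, -191.4, 92.7]
tool_rot: [-3.138, -0.0, 0.505]
force: [-2.7, 0.8, 8.7]
width: 33.2
```

Call:
{"fn": "carry_out", "kwargs": {
  "series": [
    [[0,0,-0.05,0,0,0,2],[0,0,-0.05,0,0,0,2],[0,0,-0.05,0,0,0,2]]
  ]
}}

```text
clock: 15.77
eef_pos: [458.7, -191.4, 92.8]
tool_rot: [-3.138, -0.0, 0.505]
force: [-2.1, 0.8, 7.4]
width: 33.2
```

```bash
sed -i 's/^ZL,ZH=.*/ZL,ZH=76,122/' rel.py
python3 - <<'E'
from look import *
s=read_state(); print(tip(s),s["force"],s["torque"])
look("s17",(130,280,120),(190,320,130))
E
python3 rel.py s17 457 -193 2>/dev/null
```

```text
[ 458.80161232 -191.52458274  132.81087569] [-2.09743405  0.84847301  7.44553553] [0.3315204  0.70349318 0.0166325 ]
s house (array([ 458.20663385, -192.53480016]), 207, np.float64(1.8083650647969935), np.float64(76.04107193342736), np.float64(121.6829287556983))
s ball (array([ 456.7, -192.8,   98. ]), 0, np.float64(nan))
t house (array([ 457.5022489 , -192.39573201]), 16, np.float64(2.4924801943296124), np.float64(85.04890504752416), np.float64(121.09356793704046))
t ball (array([ 456.7, -192.8,   98. ]), 0, np.float64(nan))
```

View pics/s17.png

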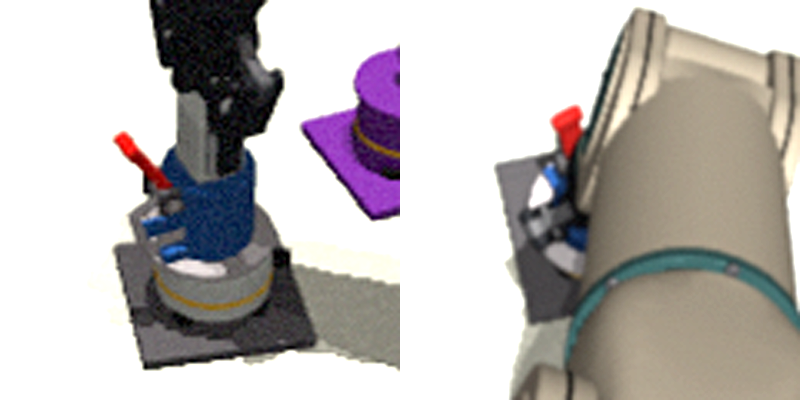

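Call:
{"fn": "carry_out", "kwargs": {
  "series": [
    [[0,0,-0.05,0,0,0,2],[0,0,-0.05,0,0,0,2],[0,0,-0.05,0,0,0,3.6],[0,0,-0.05,0,0,0,4.5],[0,0,-0.05,0,0,0,6]]
  ]
}}

```text
clock: 16.28
eef_pos: [459.2, -191.6, 92.6]
tool_rot: [-3.138, -0.001, 0.505]
force: [0.7, -0.4, 0.0]
width: 55.9
```

Call:
{"fn": "carry_out", "kwargs": {
  "series": [
    [[0,0,0,0,0,0,7],[0,0,0,0,0,0,8],[0,0,-0.5,0,0,0,8],[0,0,-1.5,0,0,0,8],[0,0,-3,0,0,0,8]]
  ]
}}

```text
clock: 16.7
eef_pos: [457.9, -191.2, 122.7]
tool_rot: [-3.136, 0.002, 0.505]
force: [0.8, -0.2, 0.3]
width: 79.8
```

```bash
python3 - <<'E'
from look import *
s=read_state(); print(tip(s),s["force"],s["torque"])
look("s18",(130,280,120),(190,320,130))
E
python3 rel.py s18 457 -193 2>/dev/null
```

```text
[ 458.06007347 -191.35327311  162.71077607] [ 0.7542196  -0.15180668  0.25485216] [-0.01781436 -0.02080878 -0.02067307]
s house (array([ 457.79553303, -192.8377662 ]), 206, np.float64(2.136597087518946), np.float64(76.14375702938332), np.float64(121.92465809077464))
s ball (array([ 456.7, -192.8,   98. ]), 0, np.float64(nan))
t house (array([ 457.4793144 , -192.07578255]), 18, np.float64(0.3617168605444974), np.float64(87.73850683978048), np.float64(121.81726654151839))
t ball (array([ 456.7, -192.8,   98. ]), 0, np.float64(nan))
```

View pics/s18.png

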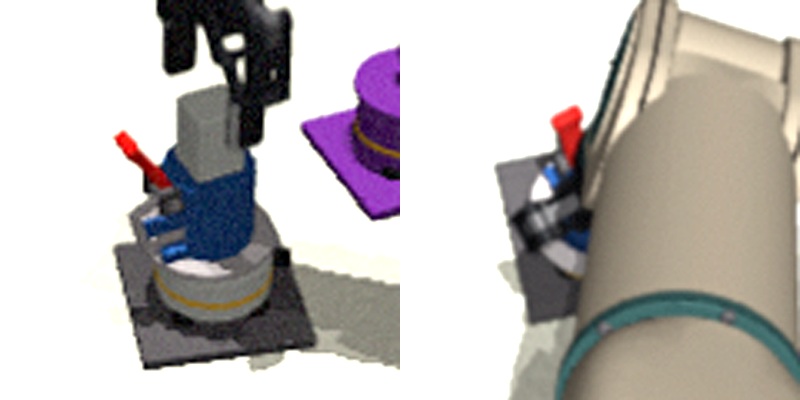

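Call:
{"fn": "carry_out", "kwargs": {
  "series": [
    [[0,0,-2,0,0,0,8],[0,0,-4,0,0,0,8],[0,0,-6,0,0,0,6],[0,0,-7,0,0,0,2],[0,0,-7,0,0,0,0]]
  ]
}}

```text
clock: 17.22
eef_pos: [460.4, -192.4, 194.9]
tool_rot: [-3.141, -0.003, 0.505]
force: [0.5, -0.1, 0.5]
width: 45.3
```

```bash
sed -i 's/^O=.*/O=np.array([457.,-192.6,70.]); YAW=0.505/' g.py
python3 - <<'E'
from look import *
dtip(cp(38,0,225),down(.505))
d,t=look("s19",(130,280,120),(190,320,130)); redc(d)
P=red(d); P=P[np.hypot(P[:,0]-500,P[:,1]+170)<60]; print((P-O)@ey.T, ) if 0 else print("red y",np.percentile((P-O)@ey,[2,50,98]).round(1),"x",np.percentile((P-O)@ex,[2,50,98]).round(1),"z",np.percentile(P[:,2],[2,50,98]).round(1), "yaw fit",np.polyfit((P-O)@ex,(P-O)@ey,1))
P=red(t); P=P[np.hypot(P[:,0]-500,P[:,1]+170)<60]; print("red y",np.percentile((P-O)@ey,[2,50,98]).round(1),"x",np.percentile((P-O)@ex,[2,50,98]).round(1),"z",np.percentile(P[:,2],[2,50,98]).round(1))
for n,d in(("s",d),("t",t)):
    w=cloud(d); m=(np.abs(w[...,2]-175)<4)&(np.hypot(w[...,0]-457,w[...,1]+193)<27)
    P=w[m]; 
    if len(P)>20: r=cv2.minAreaRect(P[:,:2].astype(np.float32)); print("grip",len(P),r,np.median(P[:,2]), P[:,:2].mean(0))
E
```

```text
tip [ 460.3 -192.4  234.9] coupler-x,y 3.0 -1.4
clk 17.22 pos [ 460.4 -192.4  194.9] rot [-3.141e+00 -3.000e-03  5.050e-01] F [ 0.5 -0.1  0.5] q [ 0.39  0.41 -0.06  1.93  0.03  0.8  -0.76]
delta cm [ 3.49 -0.14  1.  ] rotvec [-0.    -0.003  0.   ] rows 0.9
red n 79 x 32.3 64.8 z 118.5 166.7 slope ang 0.96
red y [-7.6  7.  10.5] x [35.1 53.4 64.6] z [125.5 152.9 166.4] yaw fit [-0.12900127 12.44476158]
red y [-7.7  1.5 31.9] x [20.8 47.3 60.7] z [125.8 152.2 368.7]
grip 182 ((457.9462890625, -190.4370574951172), (34.84688949584961, 34.98127746582031), 26.678422927856445) 174.63395319763112 [ 458.23057602 -189.10740472]
```

View pics/s19.png

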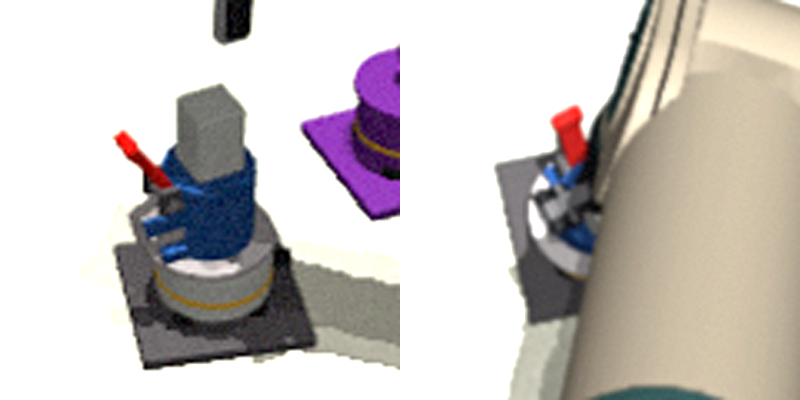

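Call:
{"fn": "carry_out", "kwargs": {
  "series": [
    [[1.5,-0.2,0,0,0,0,0],[3.4,-0.2,0,0,0,0,0],[3.4,-0.2,0,0,0,0,0],[3.4,-0.2,0.5,0,0,0,0],[3.4,-0.2,1,0,0,0,0]]
  ]
}}

```text
clock: 17.73
eef_pos: [486.4, -173.6, 181.3]
tool_rot: [-3.136, 0.002, 0.505]
force: [-0.2, 0.3, 0.5]
width: 0.2
```

Run:
```python
from look import *
dtip(cp(37,0.5,159),down(.505)); print(read_state()["width"])
```

```text
tip [ 486.6 -173.8  221.3] coupler-x,y 35.0 2.2
clk 17.73 pos [ 486.4 -173.6  181.3] rot [-3.136e+00  2.000e-03  5.050e-01] F [-0.2  0.3  0.5] q [ 0.34  0.46 -0.06  1.89  0.04  0.8  -0.81]
delta cm [0.22 0.22 6.23] rotvec [-0.005  0.002  0.   ] rows 1.5
0.23436014531811095
```

Call:
{"fn": "carry_out", "kwargs": {
  "series": [
    [[0.15,0.15,1.5,0,0,0,0],[0.15,0.15,3,0,0,0,0],[0.15,0.15,4.2,0,0,0,0],[0.15,0.15,5.2,0,0,0,0],[0.15,0.15,5.2,0,0,0,0]]
  ]
}}

```text
clock: 18.15
eef_pos: [486.7, -173.8, 128.1]
tool_rot: [-3.134, 0.004, 0.504]
force: [-0.9, -1.0, 0.5]
width: 0.1
```

Run:
```python
from look import *
dtip(cp(37,0.5,159),down(.505)); print(read_state()["width"])
look("s20",(130,280,100),(190,320,130))
```

```text
tip [ 487.1 -174.   168.1] coupler-x,y 35.3 1.7
clk 18.15 pos [ 486.7 -173.8  128.1] rot [-3.134  0.004  0.504] F [-0.9 -1.   0.5] q [ 0.33  0.53 -0.06  1.94  0.04  0.68 -0.82]
delta cm [0.19 0.16 0.9 ] rotvec [-0.008  0.004 -0.001] rows 0.2
0.09078270490316301
```

View pics/s20.png

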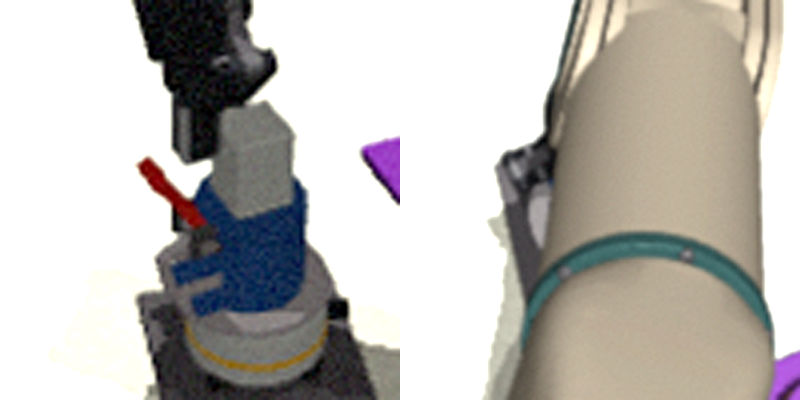

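Call:
{"fn": "carry_out", "kwargs": {
  "series": [
    [[0.1,0.1,0.4,0,0,0,0],[0.15,0.1,0.8,0,0,0,0],[0.2,0.1,0.9,0,0,0,0],[0.2,0.1,0.9,0,0,0,0]]
  ]
}}

```text
clock: 18.58
eef_pos: [491.7, -173.7, 121.5]
tool_rot: [-3.137, 0.0, 0.505]
force: [0.4, 0.7, 0.4]
width: -0.1
```

Run:
```python
from look import *
for th in (.97,.85,.75,.65,.55,.45,.35,.25,.15,.05,0):
    c,s=np.cos(th),np.sin(th); x=32+50*c-9*s-11; z=70+44+50*s+9*c; print(th,round(x,1),round(z,1))
dtip(cp(37,0.5,159),down(.505))
```

```text
0.97 41.8 160.3
0.85 47.2 157.5
0.75 51.4 154.7
0.65 55.4 151.4
0.55 58.9 147.8
0.45 62.1 143.9
0.35 64.9 139.6
0.25 67.2 135.1
0.15 69.1 130.4
0.05 70.5 125.5
0 71.0 123.0
tip [ 491.8 -173.8  161.5] coupler-x,y 39.5 -0.4
clk 18.58 pos [ 491.7 -173.7  121.5] rot [-3.137  0.     0.505] F [0.4 0.7 0.4] q [ 0.33  0.55 -0.06  1.94  0.05  0.66 -0.82]
delta cm [-0.25 -0.07  0.25] rotvec [-0.004  0.     0.   ] rows 0.1
```

Call:
{"fn": "carry_out", "kwargs": {
  "series": [
    [[0.4,0,0.2,0,0,0,0],[0.7,0,0.38,0,0,0,0],[0.98,0,0.54,0,0,0,0],[1.19,0,0.68,0,0,0,0],[1.39,0,0.84,0,0,0,0]]
  ]
}}

```text
clock: 19.0
eef_pos: [504.4, -167.0, 113.3]
tool_rot: [-3.138, -0.0, 0.505]
force: [-0.7, -0.8, 3.8]
width: -0.1
```

Run:
```python
from look import *
for th in (.65,.6,.55,.5,.45):
    c,s=np.cos(th),np.sin(th); x=32+50*c-9*s-11; z=70+44+50*s+9*c; dtip(cp(x,0,z))
look("s21",(130,280,100),(190,320,130))
```

```text
tip [ 504.4 -167.2  153.3] coupler-x,y 53.8 -0.7
clk 19.0 pos [ 504.4 -167.   113.3] rot [-3.138 -0.     0.505] F [-0.7 -0.8  3.8] q [ 0.31  0.57 -0.06  1.92  0.05  0.65 -0.84]
delta cm [ 0.15 -0.07  0.19] rotvec [0. 0. 0.] rows 0.1
tip [ 504.4 -167.2  153.3] coupler-x,y 53.8 -0.7
clk 19.0 pos [ 504.4 -167.   113.3] rot [-3.138 -0.     0.505] F [-0.7 -0.8  3.8] q [ 0.31  0.57 -0.06  1.92  0.05  0.65 -0.84]
delta cm [ 0.34 -0.07  0.37] rotvec [0. 0. 0.] rows 0.1
tip [ 504.4 -167.2  153.3] coupler-x,y 53.8 -0.7
clk 19.0 pos [ 504.4 -167.   113.3] rot [-3.138 -0.     0.505] F [-0.7 -0.8  3.8] q [ 0.31  0.57 -0.06  1.92  0.05  0.65 -0.84]
delta cm [ 0.51 -0.07  0.55] rotvec [0. 0. 0.] rows 0.2
tip [ 504.4 -167.2  153.3] coupler-x,y 53.8 -0.7
clk 19.0 pos [ 504.4 -167.   113.3] rot [-3.138 -0.     0.505] F [-0.7 -0.8  3.8] q [ 0.31  0.57 -0.06  1.92  0.05  0.65 -0.84]
delta cm [ 0.68 -0.06  0.74] rotvec [0. 0. 0.] rows 0.2
tip [ 504.4 -167.2  153.3] coupler-x,y 53.8 -0.7
clk 19.0 pos [ 504.4 -167.   113.3] rot [-3.138 -0.     0.505] F [-0.7 -0.8  3.8] q [ 0.31  0.57 -0.06  1.92  0.05  0.65 -0.84]
delta cm [ 0.83 -0.06  0.95] rotvec [0. 0. 0.] rows 0.3
```

View pics/s21.png

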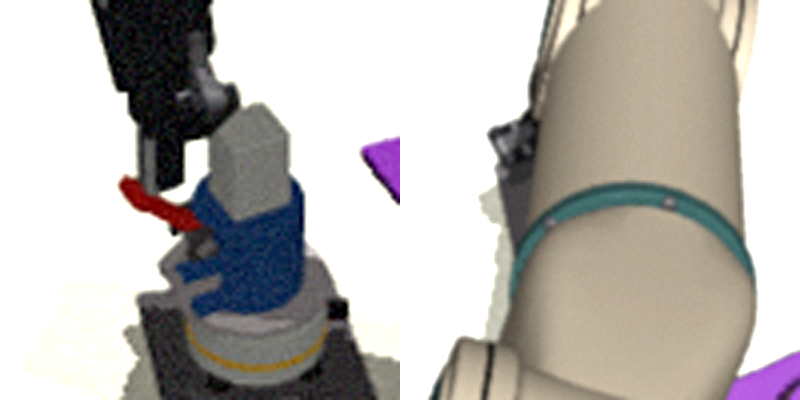

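Call:
{"fn": "carry_out", "kwargs": {
  "series": [
    [[0.3,-0.05,0.19,0,0,0,0],[0.5,-0.05,0.37,0,0,0,0],[0.68,-0.05,0.55,0,0,0,0],[0.85,-0.05,0.74,0,0,0,0],[1.0,-0.05,0.95,0,0,0,0]]
  ]
}}

```text
clock: 19.52
eef_pos: [512.9, -161.7, 103.6]
tool_rot: [-3.138, -0.0, 0.505]
force: [-0.3, -0.7, 3.5]
width: -0.1
```

Run:
```python
from look import *
for th in (.4,.35,.3,.25,.2,.15,.1,.05,0):
    c,s=np.cos(th),np.sin(th); x=32+50*c-9*s-11; z=70+44+50*s+9*c; print(th,x+2,z)
dtip(cp(x+2,0,z))
```

```text
0.4 65.5482846193664 141.76046606145852
0.35 66.88255537526989 139.59924478839898
0.3 68.10714259632823 137.37403873519744
0.25 69.21898545224153 135.09040975812195
0.2 70.21530491490654 132.75406574032422
0.15 71.09361070453973 130.37084632510434
0.1 71.85170751407985 127.94670831984365
0.05 72.4877004963122 125.4877108070886
0 73.0 123.0
tip [ 512.9 -161.8  143.6] coupler-x,y 63.8 -0.1
clk 19.52 pos [ 512.9 -161.7  103.6] rot [-3.138 -0.     0.505] F [-0.3 -0.7  3.5] q [ 0.29  0.59 -0.06  1.92  0.05  0.64 -0.86]
delta cm [ 0.91 -0.    2.06] rotvec [0. 0. 0.] rows 0.5
```

Call:
{"fn": "carry_out", "kwargs": {
  "series": [
    [[0.2,0,0.22,0,0,0,0],[0.33,0,0.44,0,0,0,0],[0.47,0,0.66,0,0,0,0],[0.6,0,0.88,0,0,0,0],[0.7,0,1.08,0,0,0,0]]
  ]
}}

```text
clock: 19.93
eef_pos: [518.5, -158.3, 92.6]
tool_rot: [-3.137, 0.0, 0.505]
force: [0.1, -0.7, 4.7]
width: 0.0
```

Call:
{"fn": "carry_out", "kwargs": {
  "series": [
    [[0.1,0,0.15,0,0,0,0],[0.2,0,0.3,0,0,0,0],[0.3,0,0.45,0,0,0,0],[0.3,0,0.55,0,0,0,0],[0.3,0,0.6,0,0,0,0]]
  ]
}}

```text
clock: 20.35
eef_pos: [520.7, -156.9, 86.6]
tool_rot: [-3.137, 0.001, 0.505]
force: [0.2, -1.1, 3.9]
width: -0.2
```

Run:
```python
from look import *
dtip(cp(73,0,123))
look("s22",(130,280,100),(190,320,130))
```

```text
tip [ 520.8 -157.1  126.6] coupler-x,y 73.0 0.2
clk 20.35 pos [ 520.7 -156.9   86.6] rot [-3.137e+00  1.000e-03  5.050e-01] F [ 0.2 -1.1  3.9] q [ 0.28  0.62 -0.05  1.91  0.05  0.61 -0.87]
delta cm [-0.    0.03  0.36] rotvec [0. 0. 0.] rows 0.1
```

View pics/s22.png

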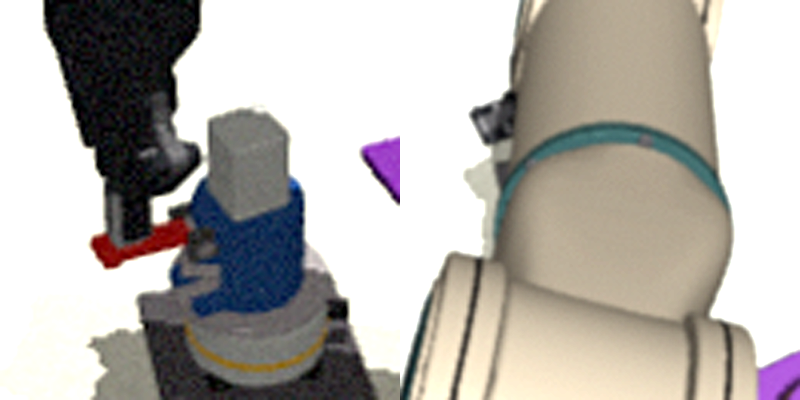

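Handle nearly level. Now half-millimetre steps, watching the force.

Call:
{"fn": "carry_out", "kwargs": {
  "series": [
    [[0.1,0,0.06,0,0,0,0],[0.15,0,0.12,0,0,0,0],[0.15,0,0.18,0,0,0,0],[0.15,0,0.2,0,0,0,0]]
  ]
}}

```text
clock: 20.78
eef_pos: [522.1, -156.1, 84.7]
tool_rot: [-3.137, 0.001, 0.505]
force: [-1.1, -1.7, 4.1]
width: 0.3
```

Call:
{"fn": "carry_out", "kwargs": {
  "series": [
    [[0,0,0.05,0,0,0,0],[0,0,0.1,0,0,0,0],[0,0,0.1,0,0,0,0]]
  ]
}}

```text
clock: 21.03
eef_pos: [522.3, -156.0, 83.8]
tool_rot: [-3.137, 0.0, 0.505]
force: [-1.4, -2.2, 3.7]
width: -0.2
```

Call:
{"fn": "carry_out", "kwargs": {
  "series": [
    [[0,0,0.05,0,0,0,0],[0,0,0.1,0,0,0,0],[0,0,0.1,0,0,0,0]]
  ]
}}

```text
clock: 21.28
eef_pos: [522.4, -156.0, 82.8]
tool_rot: [-3.137, 0.0, 0.505]
force: [-1.3, -1.3, 4.3]
width: 0.2
```

Call:
{"fn": "carry_out", "kwargs": {
  "series": [
    [[0,0,0.05,0,0,0,0],[0,0,0.1,0,0,0,0],[0,0,0.1,0,0,0,0]]
  ]
}}

```text
clock: 21.53
eef_pos: [522.3, -156.0, 81.8]
tool_rot: [-3.137, 0.0, 0.505]
force: [-0.0, -1.9, 3.8]
width: 0.3
```

Call:
{"fn": "carry_out", "kwargs": {
  "series": [
    [[0,0,0.05,0,0,0,0],[0,0,0.1,0,0,0,0],[0,0,0.1,0,0,0,0]]
  ]
}}

```text
clock: 21.78
eef_pos: [522.5, -156.0, 80.9]
tool_rot: [-3.137, -0.0, 0.505]
force: [-0.9, -1.8, 3.4]
width: -0.1
```

Call:
{"fn": "carry_out", "kwargs": {
  "series": [
    [[0,0,0.05,0,0,0,0],[0,0,0.1,0,0,0,0],[0,0,0.1,0,0,0,0]]
  ]
}}

```text
clock: 22.03
eef_pos: [523.0, -155.8, 80.1]
tool_rot: [-3.138, -0.001, 0.505]
force: [-0.2, -2.0, 6.0]
width: 0.0
```

Run:
```python
from look import *
dtip(cp(73,0,123))
d,t=look("s23",(130,280,100),(190,320,130)); redc(d)
```

```text
tip [ 523.  -156.   120.1] coupler-x,y 75.5 0.1
clk 22.03 pos [ 523.  -155.8   80.1] rot [-3.138e+00 -1.000e-03  5.050e-01] F [-0.2 -2.   6. ] q [ 0.27  0.64 -0.05  1.91  0.05  0.6  -0.87]
delta cm [-0.25  0.01 -0.29] rotvec [0. 0. 0.] rows 0.1
red n 127 x -211.0 94.6 z 32.4 136.1 slope ang 0.23
```

View pics/s23.png

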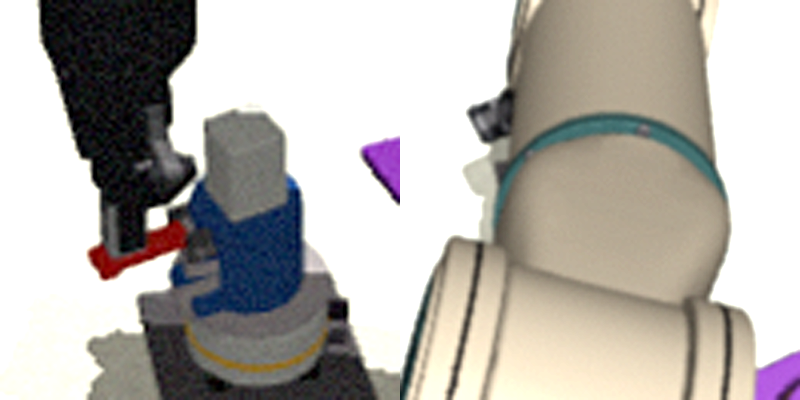

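```bash
cat > hang.py <<'E'
from look import *
def ana(n):
  for c in "st":
    d=load(f"{n}_{c}.npz"); w=cloud(d); P=red(d); P=P[(np.hypot(P[:,0]-512,P[:,1]+162)<60)&(P[:,2]>95)&(P[:,2]<175)]
    if len(P)>20:
        x=(P-O)@ex; y=(P-O)@ey
        A=np.c_[x,y,np.ones(len(x))]; 
        # top face points only via robust fit
        r=np.polyfit(x,P[:,2],1); res=P[:,2]-np.polyval(r,x)
        print(c,len(P),"x",x.min().round(1),x.max().round(1),"ang",np.arctan(r[0]).round(3),"z@40,80",np.polyval(r,[40,80]).round(1),"rms",res.std().round(1))
        for lo in range(35,95,10):
            k=(x>=lo)&(x<lo+10)
            if k.sum()>3: print("   ",lo,k.sum(),np.percentile(P[k,2],[10,50,90]).round(1))
    m=(np.abs(w[...,2]-175)<7)&(np.hypot(w[...,0]-457,w[...,1]+193)<26); Q=w[m]
    if len(Q)>50:
        Q=Q[Q[:,2]>172]; A=np.c_[(Q-O)@ex,(Q-O)@ey,np.ones(len(Q))]; s=np.linalg.lstsq(A,Q[:,2],rcond=None)[0]
        print(c,"block top n",len(Q),"slopes x,y",s.round(3)," centre",cv2.minAreaRect(Q[:,:2].astype(np.float32)))
ana(sys.argv[1])
E
for n in s19 s22 s23; do echo $n; python3 hang.py $n; done
```

```text
s19
s 79 x 32.3 64.8 ang 0.964 z@40,80 [133.  190.7] rms 4.1
    35 19 [126.9 131.7 139.7]
    45 22 [139.7 145.6 155.2]
    55 36 [159.5 164.2 166. ]
s block top n 171 slopes x,y [ 4.00000e-03 -0.00000e+00  1.74677e+02]  centre ((457.9462890625, -190.4370574951172), (34.84688949584961, 34.98127746582031), 26.678422927856445)
t 128 x 30.9 61.3 ang 0.981 z@40,80 [139.2 199. ] rms 3.6
    35 39 [131.8 140.2 144.4]
    45 47 [147.4 154.8 164.8]
    55 30 [161.3 165.4 168.3]
s22
s 124 x 40.9 92.9 ang 0.068 z@40,80 [121.1 123.8] rms 2.3
    35 9 [120.  122.  122.8]
    45 28 [118.5 122.  123.7]
    55 21 [119.3 122.7 124.3]
    65 15 [119.4 122.3 125.4]
    75 19 [121.4 124.3 127.1]
    85 32 [120.6 125.1 127.3]
s block top n 167 slopes x,y [-3.20000e-02 -8.00000e-03  1.74955e+02]  centre ((460.8216247558594, -188.26388549804688), (33.348655700683594, 38.40934371948242), 28.81580924987793)
s23
s 125 x 41.5 94.6 ang -0.041 z@40,80 [119.5 117.9] rms 3.0
    35 9 [118.9 120.4 121.8]
    45 30 [115.3 119.7 120.6]
    55 24 [115.5 118.6 122.4]
    65 15 [113.7 117.1 124. ]
    75 11 [115.8 117.2 119.5]
    85 36 [115.  118.1 120. ]
s block top n 173 slopes x,y [-5.30000e-02 -3.70000e-02  1.75587e+02]  centre ((463.38360595703125, -187.96914672851562), (34.198909759521484, 34.6136474609375), 27.56043815612793)
```

Call:
{"fn": "carry_out", "kwargs": {
  "series": [
    [[0,0,-0.1,0,0,0,0],[0,0,-0.3,0,0,0,0],[0,0,-0.6,0,0,0,0],[0,0,-1.2,0,0,0,0],[0,0,-2,0,0,0,0]]
  ]
}}

```text
clock: 22.55
eef_pos: [521.8, -155.2, 99.7]
tool_rot: [-3.136, 0.001, 0.506]
force: [0.4, -0.8, 0.4]
width: 0.3
```

```bash
python3 - <<'E'
from look import *
dtip(cp(73,0,123))
d,t=look("s24",(130,280,100),(190,320,130))
E
python3 hang.py s24
```

```text
tip [ 522.  -155.4  139.7] coupler-x,y 74.8 1.1
clk 22.55 pos [ 521.8 -155.2   99.7] rot [-3.136e+00  1.000e-03  5.060e-01] F [ 0.4 -0.8  0.4] q [ 0.28  0.61 -0.05  1.9   0.05  0.64 -0.87]
delta cm [-0.18  0.12  1.67] rotvec [0. 0. 0.] rows 0.4
s 151 x 39.6 91.9 ang 0.002 z@40,80 [121.4 121.5] rms 2.0
    35 16 [118.2 121.7 123.1]
    45 26 [119.8 121.9 123.3]
    55 26 [118.6 121.8 123. ]
    65 29 [119.  121.5 123.1]
    75 28 [119.7 122.  123.5]
    85 26 [117.2 122.6 124.6]
s block top n 168 slopes x,y [-2.00000e-03 -2.80000e-02  1.74978e+02]  centre ((457.8367614746094, -190.48394775390625), (34.36450958251953, 34.35182189941406), 29.99390411376953)
```

View pics/s24.png

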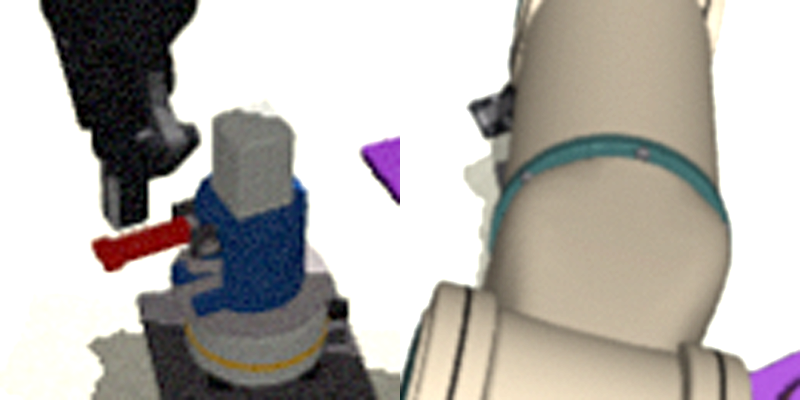

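Call:
{"fn": "carry_out", "kwargs": {
  "series": [
    [[0,0,-3,0,0,0,0],[0,0,-6,0,0,0,0],[1,1,-9,0,0,0,0],[4,3,-10,0,0,0,0],[8,5,-10,0,0,0,0]]
  ]
}}

```text
clock: 23.07
eef_pos: [615.2, -164.2, 204.4]
tool_rot: [3.141, -0.003, 0.502]
force: [1.8, -0.8, -0.1]
width: -0.2
```

Call:
{"fn": "carry_out", "kwargs": {
  "series": [
    [[2,4,0,0,0,0,0],[4,8,0,0,0,0,0],[6,11,0,0,0,0,0],[6,14,0,0,0,0,0],[6,17,0,0,0,0,0]]
  ]
}}

```text
clock: 23.48
eef_pos: [750.1, -280.7, 197.9]
tool_rot: [-3.136, -0.0, 0.507]
force: [0.1, -0.5, 0.2]
width: 0.2
```

```bash
python3 - <<'E'
from look import *
d,t=look("s25",(130,280,100),(190,320,130)); print(read_state()["eef_pos"])
E
python3 hang.py s25
```

```text
[ 748.27401143 -287.81914624  196.21990559]
s 172 x 39.5 91.5 ang 0.002 z@40,80 [120.9 121. ] rms 2.2
    35 18 [117.5 120.6 122.1]
    45 28 [118.6 121.1 123.5]
    55 31 [117.9 121.9 122.7]
    65 30 [118.4 121.2 123.3]
    75 33 [119.8 121.5 123.8]
    85 32 [116.5 121.1 123.3]
s block top n 178 slopes x,y [-7.00000e-03 -7.00000e-03  1.74784e+02]  centre ((458.28790283203125, -190.82359313964844), (35.77698516845703, 35.951663970947266), 27.336944580078125)
t 119 x 53.3 88.8 ang 0.043 z@40,80 [120.3 122.1] rms 2.2
    55 24 [117.9 121.4 123.6]
    65 36 [119.6 122.4 125. ]
    75 42 [119.5 122.2 125.1]
    85 16 [118.4 121.9 123.8]
```

View pics/s25.png

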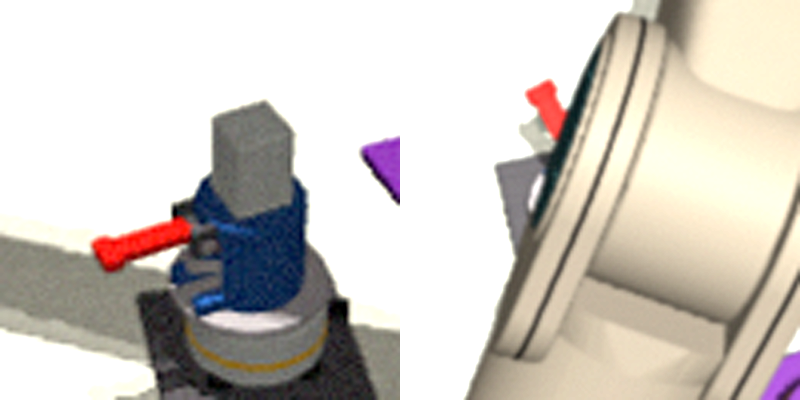

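Run:
```python
from look import *
for n in("side0.npz","s25_s.npz"):
    w=cloud(load(n))
    for nm,c in(("jar",(417,2)),("brass",(520,8)),("beaker",(650,5))):
        q=w[(np.hypot(w[...,0]-c[0],w[...,1]-c[1])<45)&(w[...,2]>15)&(w[...,2]<95)]; print(n,nm,np.nanpercentile(q,2,axis=0).round(),np.nanpercentile(q,98,axis=0).round())
s=read_state(); print(s["force"].round(1),s["qd"].round(3),s["clock"])
```

```text
side0.npz jar [393. -18.  18.] [444.  29.  87.]
side0.npz brass [500.  -3.  17.] [541.  29.  68.]
side0.npz beaker [623. -21.  18.] [677.  35.  81.]
s25_s.npz jar [393. -19.  17.] [443.  29.  87.]
s25_s.npz brass [500.  -3.  16.] [541.  29.  67.]
s25_s.npz beaker [624. -21.  18.] [677.  35.  81.]
[-0.6 -0.4 -1. ] [-0.028 -0.054 -0.033  0.106 -0.032 -0.007 -0.022] 23.5833
```

Call:
{"fn": "carry_out", "kwargs": {
  "series": [
    [[0,0,0,0,0,0,0],[0,0,0,0,0,0,0],[0,0,0,0,0,0,0],[0,0,0,0,0,0,0],[0,0,0,0,0,0,0]]
  ]
}}

```text
clock: 24.0
eef_pos: [748.6, -280.2, 199.6]
tool_rot: [-3.137, -0.0, 0.506]
force: [0.9, -0.4, 0.6]
width: -0.6
```

```bash
python3 -c "
from cell import finish_job; print(finish_job())"
```

```text
the job is handed in; nothing more can be done
None
```

The coupler now stands flat on the load cell's disc over the ball with its red handle pressed down. I handed the job in at 24.0 s of the 72 s; no verdict was reported.

**What I did**
- I hooked the handle up to about 0.96 rad while the coupler sat in its cradle.
- I gripped the block across y, lifted straight out and carried the coupler over to the load cell. I then lowered it by feel until it touched with the rim at about 70.0 mm. The cameras had put the disc at 70.1 mm.
- I let go and pressed the handle down with the closed fingers. Wrist readings during the press peaked at 6 N. The largest load on the cell that I could work out was about 18 N, from the coupler's roughly 9 N weight plus 8.7 N during lowering.

**Last checks**
- **Handle:** the side camera gives 0.00 rad and the top camera 0.04 rad, the latter from a partly hidden view; the limit is 0.10 rad.
- **Tilt:** the grip block's top is level to about 0.01 rad.
- **Height:** the grip block's top is at 174.8 mm, so the rim is at about 70 mm.
- **Jar, beaker and brass weight:** unmoved to within about 1 mm.
- **Arm:** clear of everything, with the measured force close to zero.

**What disagreed or was not perfect**
- The reported tool point lies about 40 mm beyond the real fingertips. Both cameras showed this, so I planned every contact from the measured fingertip instead.
- The coupler leaned by about 0.05 rad while I pressed the handle, and stood upright again once I let off.
- I judged the handle locked from its angle and the rise in force at the end; I did not see the jaw itself.
- Camera estimates of the coupler's and ball's sideways positions scattered by 1 to 2 mm.

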